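# Seal sample cells with a spring punch in a clamping frame

## Task

Set every loose sample cell, pin up, into a pocket of the clamping frame, then swing the frame's hinged clamp over them and press its bar down until the sprung catch clips under the lip. Only then take the spring punch from its rest and press it straight down on the brass pin of each cell until the punch trips with a snap and drives the pin home (never push a pin with the fingers). Finally hang the punch back upright in the hole of its rest, and leave the dish, tape and marker where they are.

Things in the scene. Friction and masses are not known exactly. Their poses are not given: they have to be found in the camera images.
- frame: fixed clamping frame: aluminium base plate 134 x 326 x 8 mm with four square pockets in a row along its y axis and a hinged steel clamp at the back; origin on the worktop under the middle of the row, x towards the hinge (away from the robot), y along the row, z up. Low fences, 5 mm high above the plate, bound each pocket, which is 48 mm square
- pocket_0 (a point): centre of the floor of the first (leftmost) pocket (8 mm above the worktop); pockets are 72 mm apart; the axes are those of the frame
- pocket_1 (a point): centre of the floor of the second pocket (8 mm above the worktop); pockets are 72 mm apart; the axes are those of the frame
- pocket_2 (a point): centre of the floor of the third pocket (8 mm above the worktop); pockets are 72 mm apart; the axes are those of the frame
- pocket_3 (a point): centre of the floor of the fourth (rightmost) pocket (8 mm above the worktop); pockets are 72 mm apart; the axes are those of the frame
- clamp (a joint): hinge angle of the clamp, rad: about 1.9 = open, leaning back past upright, where it stays by its weight; pushed forward over upright it falls by itself on to the lip and rests unclipped at about 0.12; 0 = clipped. Pressing the bar down with about 8 N makes the catch snap under the lip; it then stays at 0 to 0.02 and cannot be lifted
- clamp_bar (a point): middle of the black thumb pad on the clamp's front bar. The pad is 16 x 40 x 5 mm, on a steel bar 12 mm wide, 8 mm thick and 306 mm long along the frame's y; the bar moves on a circle of 99 mm radius about the hinge. Closed, the pad's top is 53 mm above the worktop; open, the pad faces back and the bar stands about 140 mm high. Two rails, 28 mm apart, cross the cells on either side of their pins. The catch hangs 27 mm below the bar in front of it
- clamp_hinge (a point): middle of the clamp's hinge line: along the frame's y, 55 mm behind the frame's origin, 44 mm above the worktop
- cell_a_mid (a point): centre of a loose aluminium sample cell, 40 x 40 mm and 30 mm high (15 mm from centre to underside), about 0.15 kg, z up; a brass pin 8 mm across stands in the middle of its top. All cells are alike; three or four of the four are there
- cell_b_mid (a point): centre of a loose aluminium sample cell, 40 x 40 mm and 30 mm high (15 mm from centre to underside), about 0.15 kg, z up; a brass pin 8 mm across stands in the middle of its top. All cells are alike; three or four of the four are there
- cell_c_mid (a point): centre of a loose aluminium sample cell, 40 x 40 mm and 30 mm high (15 mm from centre to underside), about 0.15 kg, z up; a brass pin 8 mm across stands in the middle of its top. All cells are alike; three or four of the four are there
- cell_d_mid (a point): centre of a loose aluminium sample cell, 40 x 40 mm and 30 mm high (15 mm from centre to underside), about 0.15 kg, z up; a brass pin 8 mm across stands in the middle of its top. All cells are alike; three or four of the four are there
- cell_a_pin (a joint): travel of this cell's brass pin, m: 0 as found, its head 5 mm above the top of the cell; about 0.004 = home, its head 1 mm above. It gives way only to a blow or to a push over about 12 N, then snaps home and stays
- cell_b_pin (a joint): travel of this cell's brass pin, m: 0 as found, its head 5 mm above the top of the cell; about 0.004 = home, its head 1 mm above. It gives way only to a blow or to a push over about 12 N, then snaps home and stays
- cell_c_pin (a joint): travel of this cell's brass pin, m: 0 as found, its head 5 mm above the top of the cell; about 0.004 = home, its head 1 mm above. It gives way only to a blow or to a push over about 12 N, then snaps home and stays
- cell_d_pin (a joint): travel of this cell's brass pin, m: 0 as found, its head 5 mm above the top of the cell; about 0.004 = home, its head 1 mm above. It gives way only to a blow or to a push over about 12 N, then snaps home and stays
- punch_grip (a point): middle of the knurled grip of the loose spring punch, a steel tool 139 mm long, 0.25 kg, z along it and up. Grip 16 mm across, from 20 mm below this point to 26 mm above it; below the grip a flange 34 mm across and 6 mm thick, then a barrel 14 mm across; the end of the striking tip, 6 mm across, is 106 mm below this point. It hangs by its flange in the rest, this point then 26 mm above the hole's rim
- punch_tip (a joint): state of the punch's trip, m: near 0 = armed, jumps to about 0.006 when it trips. Pressing the punch on a surface pushes the tip in against a spring that starts at 3 N; after about 10 mm, at about 11 N, it trips with a blow, and the force drops; it goes solid 22 mm in. Lifted off, the tip comes out and it is armed again
- rest_hole (a point): centre of the hole, 24 mm across, at the top of the fixed punch rest, 92 mm above the worktop; the rest is 84 x 70 mm, its top plate 64 x 64 x 8 mm
- dish: bystander: round culture dish, 62 mm across and 14 mm high; origin at the centre of its underside
- tape: bystander: roll of yellow tape lying flat, about 78 x 90 x 19 mm; origin at the centre of its underside
- marker: bystander: marker lying on the worktop, 139 mm long, 14 mm high; origin at the centre of its underside
Mind the look-alikes: they are no part of the job. What is shaped like the part that bears cell_c_mid but black or blue is not meant.

How it is judged:
On the way, in this order (a step that is already met when the one before it is completed fails the run):
1. every cell that is there sits in a pocket of the frame, pin up ((horizontal distance between cell_a_mid and pocket_0 below 0.006 m or horizontal distance between cell_a_mid and pocket_1 below 0.006 m or horizontal distance between cell_a_mid and pocket_2 below 0.006 m or horizontal distance between cell_a_mid and pocket_3 below 0.006 m) and z of cell_a_mid in the frame of frame between 0.02 and 0.026 m and angle between each of cell_a_mid, cell_b_mid, cell_c_mid, cell_d_mid's own z axis and vertical below 0.08 rad and (horizontal distance between cell_b_mid and pocket_0 below 0.006 m or horizontal distance between cell_b_mid and pocket_1 below 0.006 m or horizontal distance between cell_b_mid and pocket_2 below 0.006 m or horizontal distance between cell_b_mid and pocket_3 below 0.006 m) and z of cell_b_mid in the frame of frame between 0.02 and 0.026 m and (horizontal distance between cell_c_mid and pocket_0 below 0.006 m or horizontal distance between cell_c_mid and pocket_1 below 0.006 m or horizontal distance between cell_c_mid and pocket_2 below 0.006 m or horizontal distance between cell_c_mid and pocket_3 below 0.006 m) and z of cell_c_mid in the frame of frame between 0.02 and 0.026 m and (horizontal distance between cell_d_mid and pocket_0 below 0.006 m or horizontal distance between cell_d_mid and pocket_1 below 0.006 m or horizontal distance between cell_d_mid and pocket_2 below 0.006 m or horizontal distance between cell_d_mid and pocket_3 below 0.006 m) and z of cell_d_mid in the frame of frame between 0.02 and 0.026 m), for 0.2 s.
2. the clamp is clipped down over the cells (all of step 1 and value of joint clamp below 0.035 rad), for 0.3 s.
3. with the clamp clipped, the punch trips on a cell (value of joint clamp below 0.035 rad and value of joint punch_tip above 0.0035 m).
4. the pin of every cell is driven home, with the clamp clipped (value of joint clamp below 0.035 rad and value of joint each of cell_a_pin, cell_b_pin, cell_c_pin, cell_d_pin above 0.003 m), for 0.2 s.
At the end, for the whole second after the job is handed in: every cell there sits upright on the floor of a pocket (within 6 mm of its centre), the clamp is clipped (below 0.035 rad), every pin is home (over 3 mm of travel), and the punch hangs upright by its flange in the hole of its rest (within 9 mm of its axis), released and still (all of step 1 and all of step 4 and horizontal distance between punch_grip and rest_hole below 0.009 m and angle between punch_grip's own z axis and vertical below 0.08 rad and z of punch_grip in the frame of rest_hole between 0.022 and 0.03 m and linear speed of punch below 0.02 m/s); the robot touches nothing.
It fails at once if a pin is pushed by the fingers or the arm (contact force between any of cell_a_pin_c0, cell_b_pin_c0, cell_c_pin_c0, cell_d_pin_c0 and the fingers above 2 N or contact force between any of cell_a_pin_c0, cell_b_pin_c0, cell_c_pin_c0, cell_d_pin_c0 and the arm above 2 N).
It fails at once if a pin is driven before the clamp is clipped (value of joint clamp above 0.06 rad and value of joint any of cell_a_pin, cell_b_pin, cell_c_pin, cell_d_pin above 0.003 m).
It fails at once if the dish, the tape or the marker is pushed away (distance of any of dish, tape, marker from where it was at the start of the episode above 0.03 m).
Of cell_a, cell_b, cell_c, cell_d only 3 to 4 are there at a start; the rules pass over those that are not, and their reading is None.
At some moment in a run one of cell_a, cell_b, cell_c, cell_d may be knocked a few centimetres aside while the robot is not near it.
It also fails if it takes over 210 s, if anything falls off the work surface, if the arm or the gripper's body presses on something with over 40 N, if the wrist force passes 120 N, or if a joint passes its speed limit or range.

## Robot

A 7-joint arm with a two-finger parallel gripper is mounted at the origin on a cart in front of the work surface, level with it; the furniture and walls round the work are solid. World frame = base frame: x ahead of the robot, y to its left, z up, the work surface at z = 0. Lengths are in m, angles in rad, forces in N, time in s.
With the tool pointing down it reaches from about 0.4 to 0.875 m from the base axis. Payload 4.4 kg.
Tool frame: the origin (TCP) lies midway between the tips of the shut fingers; the grasp point (between the pads) lies 19 mm behind it; z points along the fingers, y is the line along which they close (so a half turn about z gives the same grasp; the last joint's range is limited). The gripper opens to 85 mm and grips with 20 to 120 N. Pads are 22 mm wide; open, the fingers measure 114 mm over their backs; the gripper's body (76 mm by 85 mm) begins 54 mm behind the grasp point. The pads swing forward as they close: fully open they stand 13 mm farther back than shut.
Start: joints at [1.196, 0.628, 0.038, 1.517, -0.027, 0.996, -0.02], TCP at [0.198, -0.619, 0.192] pointing down, gripper open.
Joint ranges: [-3.06, 3.06], [-0.37, 2.12], [-1.25, 1.32], [0.18, 2.47], [-1.1, 4.24], [0.23, 1.98], [-2.94, 2.94]. Speed limits (rad/s): [2.57, 2.57, 3.14, 3.14, 3.14, 3.14, 3.14].

## Interface

Orientations are given as a unit quaternion [w, x, y, z].
In Python, from plant import robot, imaging gives the robot as it stands.
- The arm moves only by the tool play_rows, never from a script. Its argument "rows" is text: rows parted by semicolons, each of 5 numbers parted by spaces: the opening, from -1 (shut) to 1 (fully open), then the shift along the world's x, y, z in mm, then the turn about the world's z in degrees. A call has 1 to 20 rows; each row shifts and turns the commanded pose from where the row before left it; what a row does not reach is not made up. A row lasts 1/8 s, in which the tool goes at most 62.5 mm and 10.7 degrees, less where a joint would pass 70% of its speed; a pose out of reach is approached as far as the arm can. A call with a gripper value outside its range is refused whole. The fingers move at their own pace and stop on an object; the grip force is fixed at half the most. Time passes only in rows, so rows that do not move let the fingers close. It gives the time, the measured TCP pose, the force, the opening and the grip force at its end, in the units of the state.
- robot.sense(): the state, without advancing time (a new reading comes with each control period).
- imaging.camera(name): name is "side" or "top"; returns the picture (480x640x3 uint8, blue, green, red); there is no depth.
- imaging.get_calibration(name): a dict with "vertical_fov" (degrees; the focal length in pixels is half the picture's height over the tangent of half this angle, whatever the lens; pixels are square), "cx", "cy" (the principal point, pixels), "dist_coeffs" ([k1, k2, p1, p2, k3] as OpenCV has them; the pictures are not rectified), "extrinsics" (4x4, takes a point from camera to world coordinates). Camera axes: x right, y down, z forward; pixel columns grow to the right and rows downward; lengths in m; the calibration is good to about 2 mm. A picture is of the moment at which its call begins. get_calibration takes no time and is no camera call.
- robot.finish_job(): hands the job in; it is judged then, once.
The state is a dict: "time": time; "joint_positions": joint angles; "qvel": joint speeds; "joint_torque": joint torques, N m; "eef_pos": TCP position; "orientation": TCP orientation; "contact_force": force on the tool from outside, world axes, zero at the start; "ft_torque": the same for the moment, N m; "width": finger opening in m; "finger_force": force on a finger pad.
Only numpy, scipy, OpenCV 4.12 (cv2) and the standard library are available. Lean on these libraries where they do the work, as an engineer would, in place of code of your own. Each camera call takes 0.05 s, during which the arm holds its last target. There are 200 camera calls.

## Working session

There is one attempt and no reset: what is moved stays moved. The work goes in short steps, Python scripts to look and compute and a tool call to move; the robot and the scene stay as the last step left them, time stands still between calls to the robot, and variables do not carry over. Pictures are saved under pics/ and viewed, at most 14 in all, crops included, and the job is handed in when it is done.

Besides the shell and the picture viewer there is one more tool, called after "Request:" by a JSON object that holds its "name" and its "arguments". play_rows: Moves the arm, as the interface text tells. Its arguments: {"type":"object","properties":{"rows":{"type":"string"}},"required":["rows"]}

```bash
mkdir -p pics; ls; cat > h.py <<'E'
import numpy as np, cv2
from plant import robot, imaging
def cal(n):
    c=imaging.get_calibration(n); f=240/np.tan(np.radians(c["vertical_fov"])/2)
    K=np.array([[f,0,c["cx"]],[0,f,c["cy"]],[0,0,1]]); return K,np.array(c["dist_coeffs"],float),np.array(c["extrinsics"])
def onplane(n,px,z):
    K,d,T=cal(n); p=cv2.undistortPoints(np.array(px,float).reshape(-1,1,2),K,d).reshape(-1,2)
    r=np.c_[p,np.ones(len(p))]@T[:3,:3].T; o=T[:3,3]
    return o+r*((z-o[2])/r[:,2])[:,None]
def proj(n,P):
    K,d,T=cal(n); P=np.atleast_2d(np.array(P,float)); R=T[:3,:3].T
    return cv2.projectPoints(P,cv2.Rodrigues(R)[0],-R@T[:3,3],K,d)[0].reshape(-1,2)
def snap(n,name):
    im=imaging.camera(n); cv2.imwrite(f"pics/{name}.png",im); return im
E
python3 - <<'E'
from h import *
for n in("top","side"):
    snap(n,n+"0"); print(n,cal(n)[2][:3,3],cal(n)[2][:3,2],cal(n)[0][0,0])
print(robot.sense())
E
```

```text
pics
top [0.34823913 0.02693534 1.01559592] [ 0.19269903 -0.02715846 -0.980882  ] 445.85457021986997
side [ 0.40093491 -0.69343783  1.03496372] [ 0.11137621  0.60609572 -0.78755528] 484.62638054382006
{'time': 0.1, 'joint_positions': array([ 1.19620765,  0.62926224,  0.03850316,  1.51827566, -0.0270258 ,
        0.99629485, -0.02001192]), 'qvel': array([-7.24205970e-04, -2.20616451e-03, -6.43749896e-04, -3.31352573e-03,
       -3.75909025e-04, -3.80662531e-05,  4.83976438e-04]), 'joint_torque': array([ 4.16394265e-03, -5.64531326e+01,  1.23085286e+00, -1.93974781e+01,
        1.12455367e-02,  5.49786142e-03, -1.56801782e-06]), 'eef_pos': array([ 0.19734895, -0.61865536,  0.19147414]), 'orientation': array([-8.47539590e-04,  9.88110127e-01,  1.53745361e-01, -1.47409669e-04]), 'contact_force': array([ 0.08638923,  0.00598106, -0.50082177]), 'ft_torque': array([ 0.08380746,  0.03428834, -0.01831899]), 'finger_force': 0.0, 'width': 0.08533509133568688}
```

View pics/top0.png

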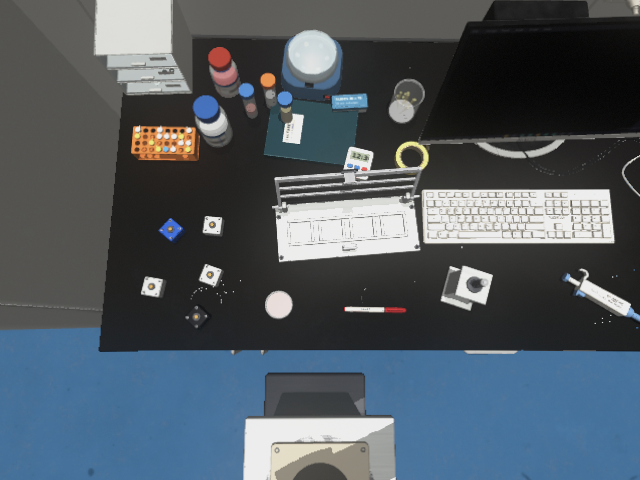

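View pics/side0.png

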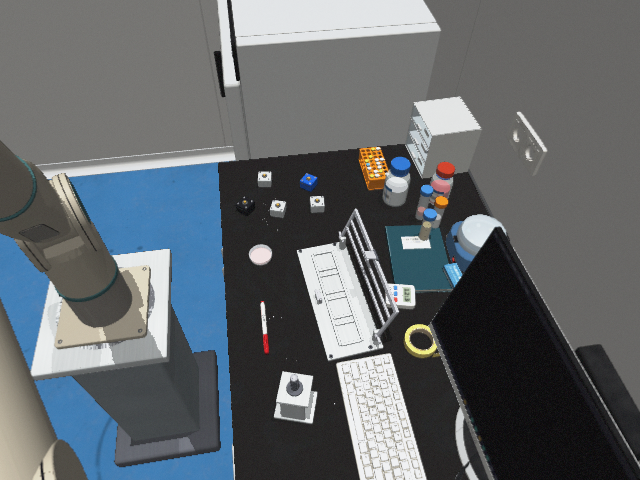

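The top view shows three bare aluminium cells at (213,226), (210,275) and (153,287). The look-alikes are the blue one at (171,230) and the black one at (197,317). The frame is at (347,229) with its clamp open, and the punch is in its rest at (475,285). The dish is at (278,305), the marker at (375,310) and the tape at (412,156). The side view agrees. I'll check the choice in a close crop.

```bash
python3 - <<'E'
from h import *
im=cv2.imread("pics/top0.png")
a=cv2.resize(im[205:335,130:240],None,fx=4,fy=4,interpolation=cv2.INTER_CUBIC)[:590]
b=cv2.resize(im[160:270,265:430],None,fx=3,fy=3,interpolation=cv2.INTER_CUBIC)
c=cv2.resize(im[260:315,435:500],None,fx=4,fy=4,interpolation=cv2.INTER_CUBIC)
W=np.zeros((600,800,3),np.uint8); a=cv2.resize(a,(300,355)); W[:355,:300]=a; W[:330,305:800]=b; W[360:580,:260]=c
cv2.imwrite("pics/crop.png",W)
hsv=cv2.cvtColor(im,cv2.COLOR_BGR2HSV)
for (u,v) in((213,226),(210,275),(153,287)):
    m=np.zeros(im.shape[:2],np.uint8); s=np.s_[v-16:v+17,u-16:u+17]
    m[s]=(hsv[s][...,2]>150)*255
    m=cv2.morphologyEx(m,cv2.MORPH_CLOSE,np.ones((7,7)))
    c=max(cv2.findContours(m,0,2)[0],key=cv2.contourArea)
    w=onplane("top",c.reshape(-1,2),0.03)
    r=cv2.minAreaRect((w[:,:2]*1000).astype(np.float32)); 
    h=hsv[s]; pm=(h[...,1]>90)&(h[...,0]>8)&(h[...,0]<35); yy,xx=np.nonzero(pm)
    p=(xx.mean()+u-16,yy.mean()+v-16) if len(xx) else None
    print(np.round(r[0],1),np.round(r[1],1),round(r[2],1),p, onplane("top",[p],0.035)[0].round(4) if p else "")
E
```

```text
[563.1 240.9] [38.3 38.1] 84.9 (np.float64(211.5), np.float64(224.2)) [0.5632 0.2413 0.035 ]
[446.5 240.1] [56.7 47.7] 2.5 (np.float64(209.36363636363637), np.float64(274.09090909090907)) [0.4515 0.2407 0.035 ]
[425.7 365. ] [38.9 38.3] 80.4 (np.float64(150.5), np.float64(286.0)) [0.4255 0.3654 0.035 ]
```

View pics/crop.png

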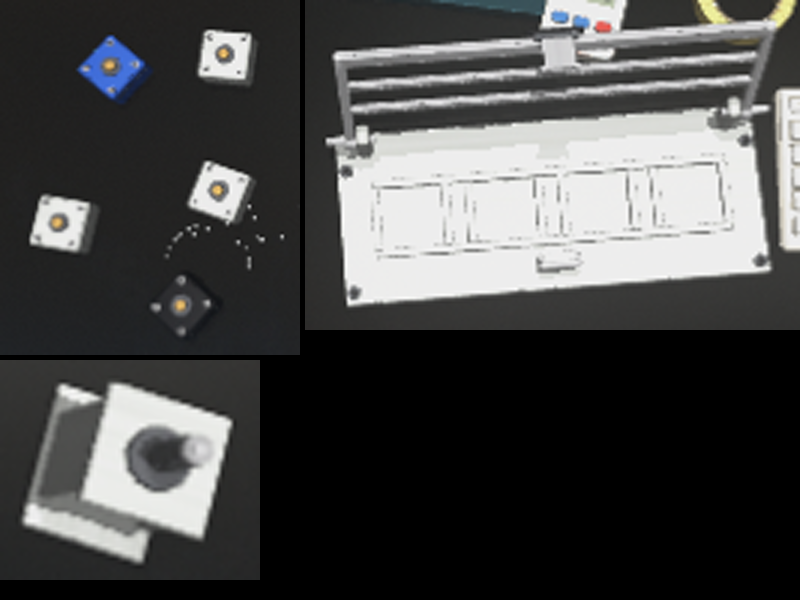

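The crop confirms it: three plain aluminium cells with brass pins, blue and black excluded. Next I'll rectify the frame and the rest.

```bash
cat >> h.py <<'E'
def ortho(n,im,x0,x1,y0,y1,z,s=2.0):
    # rows: x decreasing, cols: y decreasing; s px per mm
    xs=np.arange(x1,x0,-1/s)/1000; ys=np.arange(y1,y0,-1/s)/1000
    Y,X=np.meshgrid(ys,xs); p=proj(n,np.c_[X.ravel(),Y.ravel(),np.full(X.size,z)]).astype(np.float32).reshape(X.shape+(2,))
    return cv2.remap(im,p[...,0],p[...,1],cv2.INTER_CUBIC)
E
python3 - <<'E'
from h import *
im=cv2.imread("pics/top0.png")
print(onplane("top",[(278.7,217),(411.7,206.7),(416.7,246.7),(281.7,257.3)],.008).round(4))
o=ortho("top",im,480,650,-240,120,.013,2); 
r=ortho("top",im,380,480,-440,-300,.092,2)
W=np.zeros((600,800,3),np.uint8); W[:o.shape[0],:o.shape[1]]=o; W[350:350+r.shape[0],:r.shape[1]]=r
im2=cv2.imread("pics/side0.png"); r=ortho("side",im2,380,480,-440,-300,.092,2);W[350:350+r.shape[0],300:300+r.shape[1]]=r
cv2.imwrite("pics/ortho.png",W)
for n,i in(("top",im),("side",im2)):
    g=cv2.cvtColor(i,cv2.COLOR_BGR2GRAY)
hsv=cv2.cvtColor(im,cv2.COLOR_BGR2HSV); u,v=209,275
m=np.zeros(im.shape[:2],np.uint8); s=np.s_[v-15:v+15,u-14:u+15]; m[s]=(hsv[s][...,2]>150)*255
m=cv2.morphologyEx(cv2.morphologyEx(m,cv2.MORPH_CLOSE,np.ones((5,5))),cv2.MORPH_OPEN,np.ones((5,5)))
c=max(cv2.findContours(m,0,2)[0],key=cv2.contourArea); w=onplane("top",c.reshape(-1,2),0.03)
print(cv2.minAreaRect((w[:,:2]*1000).astype(np.float32)))
E
```

```text
[[ 0.5872  0.0937  0.008 ]
 [ 0.614  -0.217   0.008 ]
 [ 0.519  -0.2248  0.008 ]
 [ 0.493   0.0852  0.008 ]]
((449.73175048828125, 238.9952850341797), (42.32383346557617, 39.706214904785156), 71.74565887451172)
```

View pics/ortho.png

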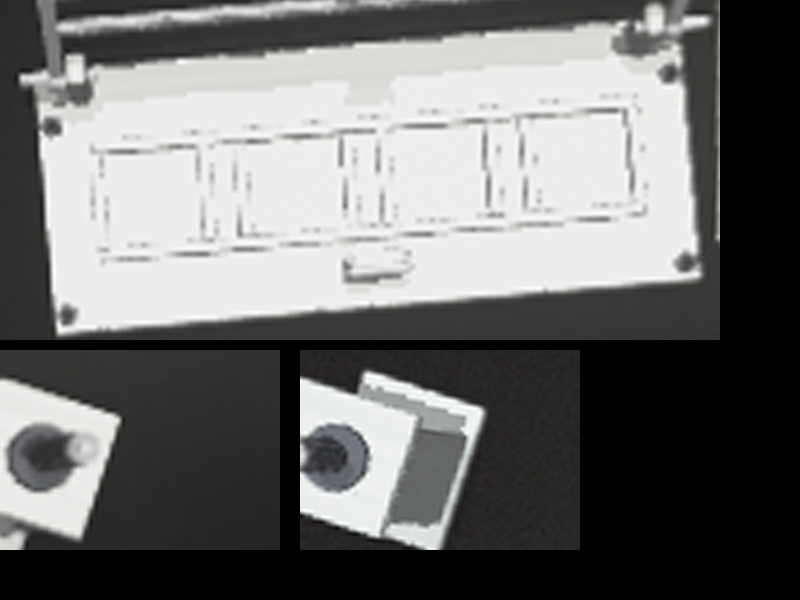

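A is at (563,241), yaw −5°; B at (451,240), yaw −18°; C at (425.5,365), yaw −10°. The frame origin is about (562,−65), yaw 4.9°. I'll go to A first.

Request:
{"name": "play_rows", "arguments": {"rows": "1 20 40 10 -2;1 25 50 5 -2;1 25 50 5 -2;1 25 50 5 -2;1 25 50 5 -2;1 25 50 5 -2;1 25 50 5 -2;1 25 50 0 -2;1 25 50 0 -2;1 25 50 0 -2;1 25 50 0 -2;1 20 50 0 -1;1 15 50 -20 0;1 15 50 -20 0;1 15 50 -20 0;1 10 50 -20 0;1 10 40 -10 0;1 0 0 0 0;1 0 0 0 0"}}

```text
time: 2.48
eef_pos: [0.5522, 0.2096, 0.142]
orientation: [0.001, 0.999, -0.046, -0.0]
contact_force: [0.2, -0.3, 0.0]
width: 0.0856
finger_force: 0.0
```

```bash
cat >> h.py <<'E'
def cells(im,pts):
    out=[]; hsv=cv2.cvtColor(im,cv2.COLOR_BGR2HSV)
    for P in pts:
        u,v=proj("top",[P])[0].round().astype(int)
        m=np.zeros(im.shape[:2],np.uint8); s=np.s_[v-15:v+16,u-15:u+16]; m[s]=(hsv[s][...,2]>150)*255
        m=cv2.morphologyEx(cv2.morphologyEx(m,cv2.MORPH_CLOSE,np.ones((5,5))),cv2.MORPH_OPEN,np.ones((5,5)))
        c=max(cv2.findContours(m,0,2)[0],key=cv2.contourArea,default=None)
        if c is None: out.append(None); continue
        r=cv2.minAreaRect((onplane("top",c.reshape(-1,2),P[2])[:,:2]*1000).astype(np.float32))
        out.append([np.round(r[0],1),np.round(r[1],1),round(r[2],1)])
    return out
def yaw():
    w,x,y,z=robot.sense()["orientation"]; return np.degrees(np.arctan2(2*(x*y+w*z),w*w+x*x-y*y-z*z))
E
python3 - <<'E'
from h import *
im=snap("top","t1"); print(cells(im,[(.451,.240,.03),(.4255,.365,.03)]))
s=robot.sense(); print(s["time"],s["eef_pos"],yaw(),s["joint_positions"].round(2))
E
```

```text
[None, [array([427. , 380.1]), array([66. , 36.4]), 4.2]]
2.525 [0.55250724 0.20897489 0.14228993] -5.401176224066721 [-0.4   0.6  -0.02  1.74  0.02  0.8  -2.09]
```

Request:
{"name": "play_rows", "arguments": {"rows": "1 6 16 -10 0;1 5 16 -10 0;1 0 0 -30 0;1 0 0 -30 0;1 0 0 -25 0;1 0 0 -20 0;1 0 0 -10 0;1 0 0 0 0;1 0 0 0 0"}}

```text
time: 3.65
eef_pos: [0.5642, 0.2433, 0.0079]
orientation: [-0.0, 0.999, -0.046, 0.001]
contact_force: [0.1, 0.4, 0.6]
width: 0.0853
finger_force: 0.0
```

Close and lift, keeping the force in view.

Request:
{"name": "play_rows", "arguments": {"rows": "-1 0 0 -2 0;-1 0 0 0 0;-1 0 0 0 0;-1 0 0 0 0;-1 0 0 0 0;-1 0 0 0 0;-1 0 0 0 0;-1 0 0 0 0"}}

```text
time: 4.65
eef_pos: [0.5635, 0.2427, 0.0053]
orientation: [0.0, 0.999, -0.046, -0.0]
contact_force: [-0.1, -0.1, -0.7]
width: -0.0002
finger_force: 0.0
```

```bash
python3 - <<'E'
from h import *
im=snap("side","s2"); im2=snap("top","t2")
W=np.zeros((600,800,3),np.uint8)
W[:480,:400]=cv2.resize(im[140:260,220:320],(400,480)); W[:480,400:]=cv2.resize(im2[200:320,130:230],(400,480))
cv2.imwrite("pics/w2.png",W)
E
```

```text
(no output)
```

View pics/w2.png

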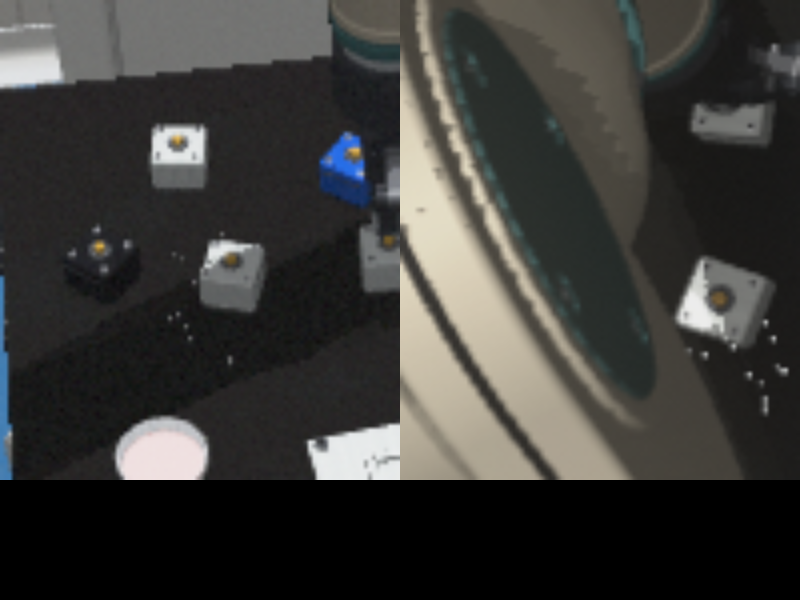

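The cell hasn't moved, and the shut fingers appear beyond or above it. I'll mark the reported TCP in both views to see the offset.

```bash
python3 - <<'E'
from h import *
P=robot.sense()["eef_pos"]
W=np.zeros((600,800,3),np.uint8)
for k,(n,f) in enumerate((("side","s2"),("top","t2"))):
    im=cv2.imread(f"pics/{f}.png"); 
    u,v=proj(n,[P])[0]; u2,v2=proj(n,[P+[0,0,.15]])[0]; print(n,u,v,u2,v2)
    c=im[int(v)-80:int(v)+40,int(u)-40:int(u)+40]; c=cv2.resize(c,(400,600),interpolation=cv2.INTER_CUBIC)
    cv2.drawMarker(c,(200+int((u%1)*5),400+int((v%1)*5)),(0,0,255),0,14); 
    cv2.drawMarker(c,(int((u2-int(u)+40)*5),int((v2-int(v)+80)*5)),(0,255,0),0,14); W[:,400*k:400*k+400]=c
cv2.imwrite("pics/w3.png",W)
E
```

```text
side 316.1367393666784 206.04673474711683 316.6375297958805 167.3502999069297
top 213.60395146322298 226.80359052788066 197.92808822836042 210.82189209754392
```

View pics/w3.png

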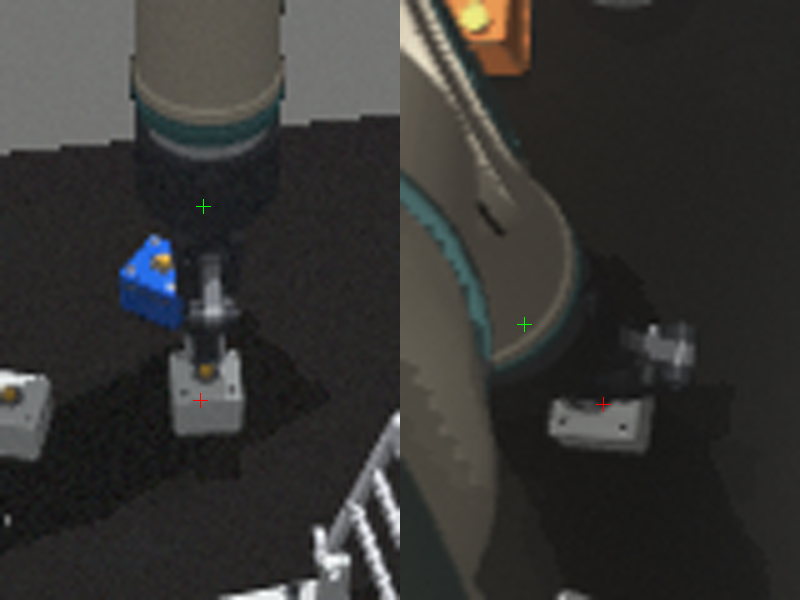

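```bash
python3 - <<'E'
from h import *
print(onplane("side",[(310,212),(324.6,212.6)],0)*1000)
print(onplane("side",[(276+206/5,126+370/5)],.035)*1000)
a=cv2.imread("pics/side0.png");b=cv2.imread("pics/s2.png")
for i in(a,b):
    h=cv2.cvtColor(i,cv2.COLOR_BGR2HSV)[190:222,300:335]; m=(h[...,1]>90)&(h[...,0]>8)&(h[...,0]<30)&(h[...,2]>60); y,x=np.nonzero(m); print(len(x),(onplane("side",[(x.mean()+300,y.mean()+190)],.035)*1000).round(1))
s=robot.sense();print(s["width"],s["finger_force"],s["eef_pos"])
W=np.zeros((600,800,3),np.uint8)
W[:,:400]=cv2.resize(a[150:240,285:345],(400,600));W[:,400:]=cv2.resize(b[150:240,285:345],(400,600));cv2.imwrite("pics/w4.png",W)
E
```

```text
[[543.28462971 227.38709314   0.        ]
 [584.25235339 218.68958413   0.        ]]
[[565.60409309 238.12819757  35.        ]]
7 [[565.2 239.3  35. ]]
6 [[564.8 239.6  35. ]]
7.034561639758317e-05 0.0 [0.56357407 0.24271475 0.00529329]
```

View pics/w4.png

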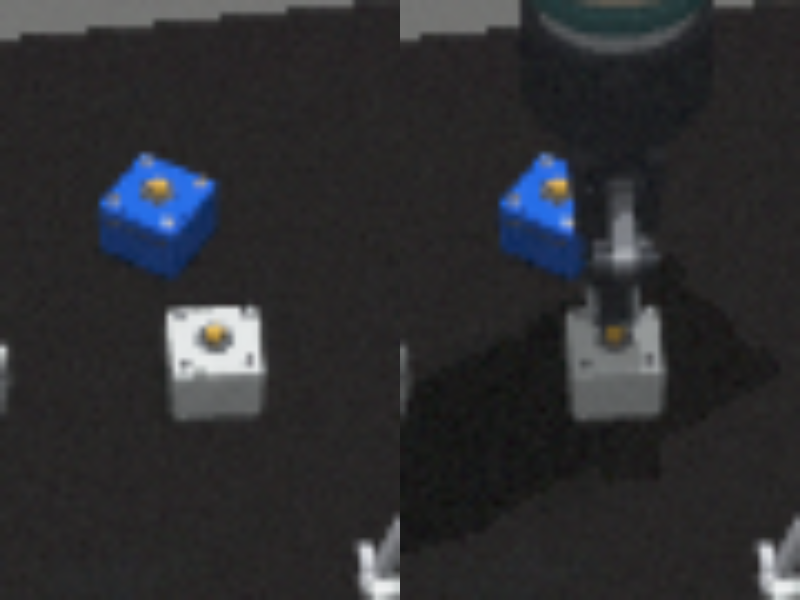

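The cell is untouched and the finger tips seem to hover just above the pin, so the reported height looks too low. I'll lift, move to a clear spot and probe the worktop with the shut fingers to calibrate.

Request:
{"name": "play_rows", "arguments": {"rows": "-1 0 0 20 0;-1 0 0 40 0;-1 0 0 40 0;-1 -10 -40 0 0;-1 -10 -40 0 0;-1 0 0 -30 0;-1 0 0 -30 0;-1 0 0 -20 0;-1 0 0 0 0;-1 0 0 0 0"}}

```text
time: 6.0
eef_pos: [0.5445, 0.1631, 0.0267]
orientation: [-0.0, 0.999, -0.046, 0.001]
contact_force: [0.0, 0.4, 0.8]
width: -0.0001
finger_force: 0.0
```

```bash
python3 - <<'E'
from h import *
s=robot.sense(); P=s["eef_pos"]; print(P,s["contact_force"])
W=np.zeros((600,800,3),np.uint8)
for k,n in enumerate(("side","top")):
    im=snap(n,n+"5"); u,v=proj(n,[P])[0]; print(n,u,v)
    c=im[int(v)-80:int(v)+40,int(u)-40:int(u)+40]; c=cv2.resize(c,(400,600),interpolation=cv2.INTER_CUBIC)
    cv2.drawMarker(c,(200+int((u%1)*5),400+int((v%1)*5)),(0,0,255),0,14); W[:,400*k:400*k+400]=c
cv2.imwrite("pics/w5.png",W)
E
```

```text
[0.54452283 0.16309725 0.02670308] [0.01681292 0.41192711 0.79313486]
side 314.0464742122382 222.67435830861274
top 246.93136518021817 233.3066460211497
```

View pics/w5.png

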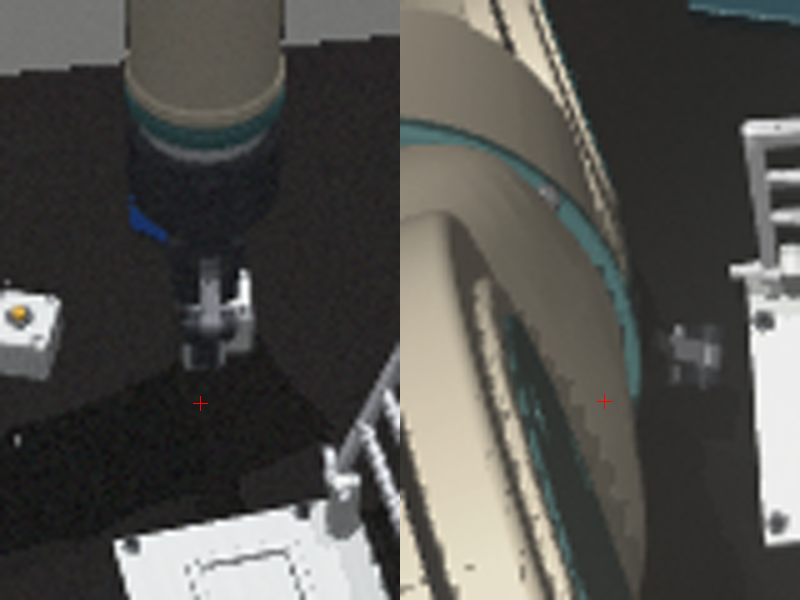

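The tips end about 7 px above the expected TCP in the side view. Probe down.

Request:
{"name": "play_rows", "arguments": {"rows": "-1 0 0 -7 0;-1 0 0 -7 0;-1 0 0 -5 0;-1 0 0 0 0"}}

```text
time: 6.6
eef_pos: [0.5431, 0.1626, 0.0056]
orientation: [0.0, 0.999, -0.046, -0.001]
contact_force: [0.5, 0.1, -0.3]
width: -0.0002
finger_force: 0.0
```

Request:
{"name": "play_rows", "arguments": {"rows": "-1 0 0 -3 0;-1 0 0 -2 0;-1 0 0 0 0"}}

```text
time: 6.98
eef_pos: [0.5435, 0.1627, 0.0012]
orientation: [0.0, 0.999, -0.046, -0.0]
contact_force: [0.4, 0.1, 0.4]
width: 0.0001
finger_force: 0.0
```

Request:
{"name": "play_rows", "arguments": {"rows": "-1 0 0 -2 0;-1 0 0 -2 0;-1 0 0 0 0"}}

```text
time: 7.35
eef_pos: [0.5434, 0.1627, -0.0029]
orientation: [0.0, 0.999, -0.046, -0.0]
contact_force: [0.6, -0.2, 0.2]
width: -0.0002
finger_force: 0.0
```

Request:
{"name": "play_rows", "arguments": {"rows": "-1 0 0 -4 0;-1 0 0 -4 0;-1 0 0 0 0"}}

```text
time: 7.72
eef_pos: [0.5432, 0.1626, -0.0112]
orientation: [0.0, 0.999, -0.046, -0.0]
contact_force: [0.6, 0.8, -0.4]
width: -0.0003
finger_force: 0.0
```

Request:
{"name": "play_rows", "arguments": {"rows": "-1 0 0 -3 0;-1 0 0 -3 0;-1 0 0 0 0"}}

```text
time: 8.1
eef_pos: [0.5434, 0.1627, -0.017]
orientation: [0.0, 0.999, -0.046, -0.0]
contact_force: [-0.3, -0.0, -0.8]
width: 0.0002
finger_force: 0.0
```

Request:
{"name": "play_rows", "arguments": {"rows": "-1 0 0 -2 0;-1 0 0 -2 0;-1 0 0 0 0"}}

```text
time: 8.48
eef_pos: [0.5434, 0.1627, -0.0209]
orientation: [0.0, 0.999, -0.046, -0.0]
contact_force: [0.2, 0.1, -0.4]
width: -0.0002
finger_force: 0.0
```

Request:
{"name": "play_rows", "arguments": {"rows": "-1 0 0 -2 0;-1 0 0 -2 0;-1 0 0 0 0"}}

```text
time: 8.85
eef_pos: [0.5434, 0.1627, -0.0249]
orientation: [0.0, 0.999, -0.046, -0.0]
contact_force: [0.2, 0.4, 0.6]
width: 0.0
finger_force: 0.0
```

Request:
{"name": "play_rows", "arguments": {"rows": "-1 0 0 -2 0;-1 0 0 0 0"}}

```text
time: 9.1
eef_pos: [0.5435, 0.1627, -0.0268]
orientation: [0.0, 0.999, -0.046, -0.0]
contact_force: [0.2, 0.3, -0.2]
width: 0.0002
finger_force: 0.0
```

Request:
{"name": "play_rows", "arguments": {"rows": "-1 0 0 -2 0;-1 0 0 0 0"}}

```text
time: 9.35
eef_pos: [0.5434, 0.1627, -0.0288]
orientation: [0.0, 0.999, -0.046, -0.0]
contact_force: [1.0, 0.1, -0.0]
width: -0.0001
finger_force: 0.0
```

Request:
{"name": "play_rows", "arguments": {"rows": "-1 0 0 -2 0;-1 0 0 0 0"}}

```text
time: 9.6
eef_pos: [0.5435, 0.1627, -0.0308]
orientation: [0.0, 0.999, -0.046, -0.0]
contact_force: [0.4, 0.1, 0.4]
width: 0.0001
finger_force: 0.0
```

Request:
{"name": "play_rows", "arguments": {"rows": "-1 0 0 -2 0;-1 0 0 0 0"}}

```text
time: 9.85
eef_pos: [0.5435, 0.1627, -0.0328]
orientation: [0.0, 0.999, -0.046, -0.0]
contact_force: [0.7, -0.1, 0.2]
width: -0.0004
finger_force: 0.0
```

```bash
python3 - <<'E'
from h import *
s=robot.sense(); P=s["eef_pos"]; print(P,s["contact_force"])
n="side"; im=snap(n,"side6"); u,v=proj(n,[P+[0,0,.03]])[0]
c=cv2.resize(im[int(v)-60:int(v)+30,int(u)-60:int(u)+60],(800,600),interpolation=cv2.INTER_CUBIC); cv2.drawMarker(c,(400,400),(0,0,255),0,14)
cv2.imwrite("pics/w6.png",c)
E
```

```text
[ 0.54345697  0.16269719 -0.03283901] [ 0.70837891 -0.05327572  0.23068902]
```

View pics/w6.png

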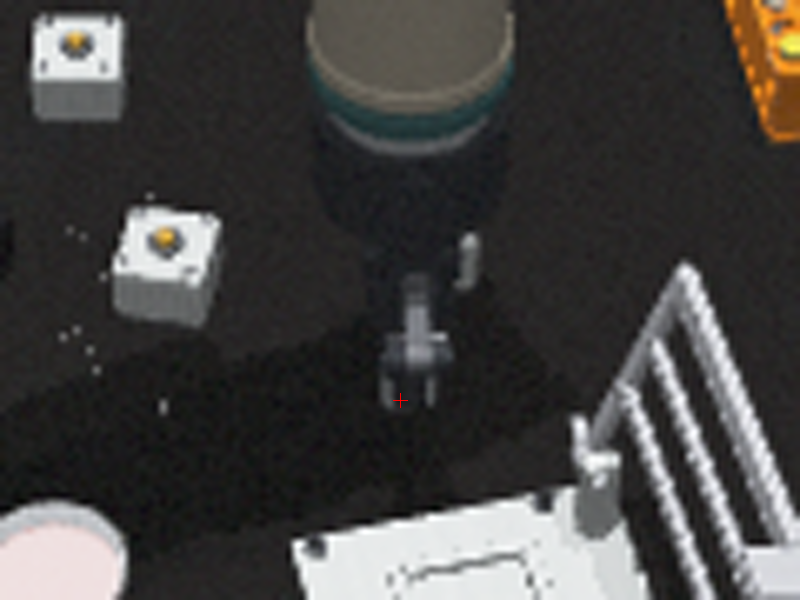

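With +30 mm the marker matches the tips, so the reported z is about 3 cm too low. I'll finish the probe.

Request:
{"name": "play_rows", "arguments": {"rows": "-1 0 0 -2 0;-1 0 0 0 0"}}

```text
time: 10.15
eef_pos: [0.5434, 0.1627, -0.0349]
orientation: [0.0, 0.999, -0.046, -0.0]
contact_force: [-0.3, -0.2, 0.2]
width: -0.0
finger_force: 0.0
```

Request:
{"name": "play_rows", "arguments": {"rows": "-1 0 0 -2 0;-1 0 0 0 0"}}

```text
time: 10.4
eef_pos: [0.5435, 0.1627, -0.0369]
orientation: [0.0, 0.999, -0.046, -0.0]
contact_force: [-0.9, -0.2, -0.1]
width: -0.0002
finger_force: 0.0
```

Request:
{"name": "play_rows", "arguments": {"rows": "-1 0 0 -2 0;-1 0 0 0 0"}}

```text
time: 10.65
eef_pos: [0.5435, 0.1627, -0.0388]
orientation: [0.0, 0.999, -0.046, -0.0]
contact_force: [0.7, 0.1, -0.8]
width: 0.0002
finger_force: 0.0
```

Request:
{"name": "play_rows", "arguments": {"rows": "-1 0 0 -2 0;-1 0 0 0 0"}}

```text
time: 10.9
eef_pos: [0.5437, 0.1628, -0.0389]
orientation: [-0.0, 0.999, -0.046, 0.0]
contact_force: [-3.7, -1.3, 15.9]
width: -0.0002
finger_force: 8.0
```

Request:
{"name": "play_rows", "arguments": {"rows": "-1 0 0 -2 0;-1 0 0 0 0"}}

```text
time: 11.15
eef_pos: [0.5437, 0.1628, -0.039]
orientation: [-0.0, 0.999, -0.046, 0.0]
contact_force: [-7.4, -1.3, 33.1]
width: -0.0005
finger_force: 16.6
```

Request:
{"name": "play_rows", "arguments": {"rows": "-1 0 0 -2 0;-1 0 0 0 0"}}

```text
time: 11.4
eef_pos: [0.5437, 0.1628, -0.0391]
orientation: [-0.0, 0.999, -0.046, 0.001]
contact_force: [-10.9, -2.8, 49.9]
width: 0.0002
finger_force: 25.2
```

The worktop is felt at reported z = −39 mm, so true z = reported + 39. Now grasp A with that correction (pick at reported −33).

Request:
{"name": "play_rows", "arguments": {"rows": "-1 0 0 20 0;-1 0 0 45 0;1 0 0 45 0;1 10 39 0 0;1 10 39 0 0;1 0 0 0 0;1 0 0 -20 0;1 0 0 -30 0;1 0 0 -25 0;1 0 0 -23 0;1 0 0 0 0;1 0 0 0 0"}}

```text
time: 12.9
eef_pos: [0.5641, 0.2404, -0.032]
orientation: [-0.0, 0.999, -0.047, 0.0]
contact_force: [-0.5, 0.3, 0.4]
width: 0.0854
finger_force: 0.0
```

Request:
{"name": "play_rows", "arguments": {"rows": "-1 0 0 0 0;-1 0 0 0 0;-1 0 0 0 0;-1 0 0 0 0;-1 0 0 0 0;-1 0 0 0 0"}}

```text
time: 13.65
eef_pos: [0.5643, 0.2411, -0.0317]
orientation: [-0.0, 0.999, -0.046, 0.001]
contact_force: [-0.1, 0.6, 5.6]
width: 0.0386
finger_force: 62.1
```

Request:
{"name": "play_rows", "arguments": {"rows": "-1 0 0 20 0;-1 0 0 30 0;-1 0 0 30 0;-1 0 -30 10 2;-1 0 -50 0 2;-1 0 -50 0 2;-1 0 -50 0 2;-1 0 -50 0 2;-1 0 -50 0 0;-1 1 -40 0 0;-1 0 -22 -20 0;-1 0 0 -20 0;-1 0 0 0 0;-1 0 0 0 0"}}

```text
time: 15.4
eef_pos: [0.5648, -0.0999, 0.0173]
orientation: [-0.0, 0.999, 0.042, -0.0]
contact_force: [0.8, 0.0, -0.9]
width: 0.0393
finger_force: 61.2
```

```bash
cat >> h.py <<'E'
def pair(tag,P,r=45):
    W=np.zeros((600,800,3),np.uint8)
    for k,n in enumerate(("side","top")):
        im=snap(n,n+tag); u,v=proj(n,[P])[0].round().astype(int); print(n,"crop origin",u-r*2//3,v-r,"scale",300/r)
        c=im[max(v-r,0):v+r,max(u-r*2//3,0):u+r*2//3]; W[:,400*k:400*k+400]=cv2.resize(c,(400,600),interpolation=cv2.INTER_CUBIC)
    cv2.imwrite(f"pics/w{tag}.png",W)
E
python3 - <<'E'
from h import *
s=robot.sense(); P=s["eef_pos"]; print(P,yaw(),s["width"],s["contact_force"])
pair("7",P+[0,0,.06])
E
```

```text
[ 0.56475084 -0.09986623  0.01729354] 4.796082210949592 0.03934103076675216 [ 0.77538893  0.02321592 -0.91283502]
side crop origin 311 247 scale 6.666666666666667
top crop origin 336 175 scale 6.666666666666667
```

View pics/w7.png

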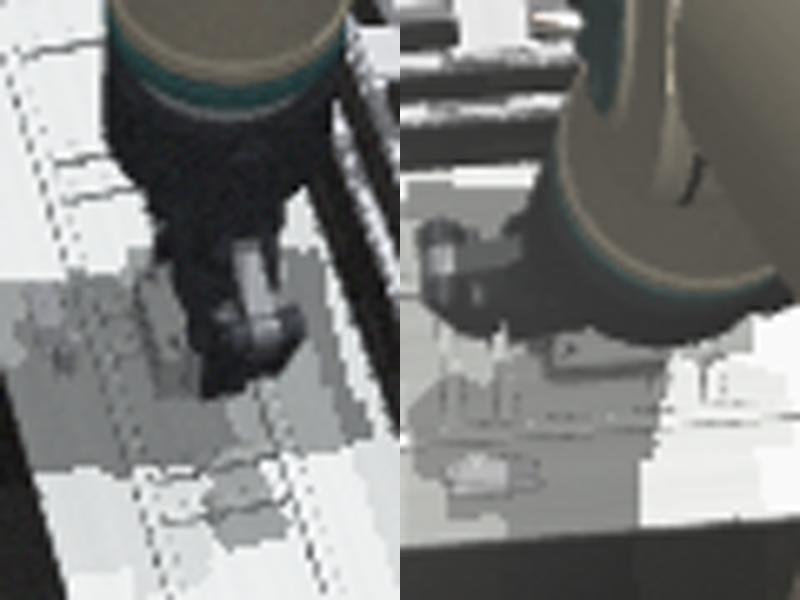

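The cell is held over the third pocket and the alignment looks fair. Lower gently.

Request:
{"name": "play_rows", "arguments": {"rows": "-1 0 -1 -15 0;-1 0 0 -12 0;-1 0 0 -6 0;-1 0 0 -3 0;-1 0 0 -3 0;-1 0 0 -2 0;-1 0 0 0 0"}}

```text
time: 16.38
eef_pos: [0.5647, -0.1023, -0.0235]
orientation: [0.0, 0.999, 0.041, 0.0]
contact_force: [-1.0, -0.9, -2.0]
width: 0.0389
finger_force: 61.2
```

Request:
{"name": "play_rows", "arguments": {"rows": "-1 0 0 -2 0;-1 0 0 0 0"}}

```text
time: 16.62
eef_pos: [0.5649, -0.1023, -0.0238]
orientation: [0.0, 0.999, 0.041, 0.0]
contact_force: [-3.9, 0.0, 14.4]
width: 0.0388
finger_force: 63.0
```

Seated on the floor. Release partly open and go back towards B.

Request:
{"name": "play_rows", "arguments": {"rows": "0.3 0 0 2 0;0.3 0 0 0 0;0.3 0 0 0 0;0.3 0 0 20 0;0.3 0 0 40 0;0.3 0 0 50 0;1 -10 50 0 -3;1 -10 50 0 -3;1 -15 50 0 -3;1 -15 40 0 -3;1 -10 0 0 -3;1 0 0 0 0"}}

```text
time: 18.12
eef_pos: [0.5037, 0.0881, 0.0861]
orientation: [0.0, 0.996, -0.089, -0.0]
contact_force: [0.1, 0.5, 0.9]
width: 0.0855
finger_force: 0.0
```

```bash
python3 - <<'E'
from h import *
s=robot.sense(); print(s["eef_pos"],yaw())
im=snap("top","t8"); print(cells(im,[(.451,.240,.03),(.4255,.365,.03)]))
im=snap("side","s8"); h=cv2.cvtColor(im,cv2.COLOR_BGR2HSV)
m=((h[...,1]>90)&(h[...,0]>8)&(h[...,0]<30)&(h[...,2]>60)).astype(np.uint8); m[:165]=0;m[230:]=0;m[:,:225]=0;m[:,345:]=0
n,l,st,c=cv2.connectedComponentsWithStats(m)
for i in range(1,n):
    if st[i,4]>3: print(c[i],st[i,4],(onplane("side",[c[i]],.035)*1000).round(1)[0,:2])
E
```

```text
[0.50370258 0.08813924 0.08614677] -10.196511567899455
[None, [array([416.6, 351.1]), array([38.9, 38.9]), 80.3]]
[261.2 178.4] 5 [417.5 348.9]
[244.4 201.2] 5 [362.3 264.9]
[277.16666667 204.16666667] 6 [452.1 239.5]
```

C has been shifted to (417,350); B is still at (451.5,240). Grasp B.

Request:
{"name": "play_rows", "arguments": {"rows": "1 -13 38 0 -2;1 -13 38 0 -2;1 -13 38 0 -2;1 -13 38 0 -2;1 0 0 -30 0;1 0 0 -35 0;1 0 0 -30 0;1 0 0 -24 0;1 0 0 0 0;1 0 0 0 0"}}

```text
time: 19.48
eef_pos: [0.4536, 0.2395, -0.0321]
orientation: [-0.0, 0.987, -0.159, 0.0]
contact_force: [0.6, -0.1, 0.9]
width: 0.0854
finger_force: 0.0
```

Request:
{"name": "play_rows", "arguments": {"rows": "-1 0 0 0 0;-1 0 0 0 0;-1 0 0 0 0;-1 0 0 0 0;-1 0 0 0 0;-1 0 0 0 0"}}

```text
time: 20.23
eef_pos: [0.4532, 0.2402, -0.0318]
orientation: [-0.001, 0.987, -0.159, 0.001]
contact_force: [-0.5, 0.6, 7.0]
width: 0.0387
finger_force: 61.3
```

Request:
{"name": "play_rows", "arguments": {"rows": "-1 0 0 20 0;-1 0 0 35 0;-1 0 0 35 0;-1 17 -45 0 4;-1 18 -45 0 4;-1 18 -45 0 4;-1 18 -45 0 4;-1 18 -45 0 4;-1 18 -45 0 3;-1 0 0 0 0;-1 0 0 -20 0;-1 0 0 -20 0;-1 0 0 0 0;-1 0 0 0 0"}}

```text
time: 21.98
eef_pos: [0.5597, -0.0296, 0.0179]
orientation: [-0.0, 0.999, 0.041, 0.0]
contact_force: [-1.0, 0.6, -1.4]
width: 0.0388
finger_force: 60.8
```

Request:
{"name": "play_rows", "arguments": {"rows": "-1 0 0 -15 0;-1 0 0 -12 0;-1 0 0 -6 0;-1 0 0 -3 0;-1 0 0 -3 0;-1 0 0 -2 0;-1 0 0 -2 0;-1 0 0 0 0"}}

```text
time: 22.98
eef_pos: [0.5597, -0.0303, -0.0238]
orientation: [0.0, 0.999, 0.041, 0.0]
contact_force: [-4.4, 0.4, 14.0]
width: 0.039
finger_force: 62.7
```

Request:
{"name": "play_rows", "arguments": {"rows": "0.3 0 0 2 0;0.3 0 0 0 0;0.3 0 0 0 0;0.3 0 0 20 0;0.3 0 0 40 0;0.3 0 0 50 0;1 -16 45 0 -3;1 -16 45 0 -3;1 -16 45 0 -3;1 -16 45 0 -3;1 -16 45 0 -3;1 0 0 0 0;1 0 0 0 0"}}

```text
time: 24.6
eef_pos: [0.4796, 0.1942, 0.0861]
orientation: [0.0, 0.996, -0.09, -0.0]
contact_force: [-0.9, 0.2, -0.0]
width: 0.085
finger_force: 0.0
```

```bash
python3 - <<'E'
from h import *
s=robot.sense(); print(s["eef_pos"],yaw())
im=snap("top","t9"); print(cells(im,[(.417,.350,.03)]))
im=snap("side","s9"); h=cv2.cvtColor(im,cv2.COLOR_BGR2HSV)
m=((h[...,1]>90)&(h[...,0]>8)&(h[...,0]<30)&(h[...,2]>60)).astype(np.uint8); m[:165]=0;m[350:]=0;m[:,:225]=0;m[:,360:]=0
n,l,st,c=cv2.connectedComponentsWithStats(m)
for i in range(1,n):
    if st[i,4]>2: print(c[i],st[i,4],[(onplane("side",[c[i]],z)*1000).round(1)[0,:2] for z in(.035,.043)])
E
```

```text
[0.47959602 0.1941568  0.08613872] -10.280774039415332
[None]
[308.2 177.4] 5 [array([554.3, 332.1]), array([553.1, 323.9])]
[261.5 178.5] 4 [array([418.3, 348.3]), array([418.2, 340. ])]
[244.4 201.2] 5 [array([362.3, 264.9]), array([362.7, 257.2])]
[332. 277.] 9 [array([559.2, -27.2]), array([557.9, -32.6])]
[340.2 301. ] 10 [array([566., -99.]), array([ 564.7, -103.7])]
```

Request:
{"name": "play_rows", "arguments": {"rows": "1 -15 39 0 0;1 -15 39 0 0;1 -16 39 0 0;1 -16 39 0 0;1 0 0 -30 0;1 0 0 -35 0;1 0 0 -30 0;1 0 0 -24 0;1 0 0 0 0;1 0 0 0 0"}}

```text
time: 25.95
eef_pos: [0.4186, 0.3503, -0.032]
orientation: [-0.0, 0.996, -0.091, 0.0]
contact_force: [0.3, -0.4, -0.3]
width: 0.0855
finger_force: 0.0
```

Request:
{"name": "play_rows", "arguments": {"rows": "-1 0 0 0 0;-1 0 0 0 0;-1 0 0 0 0;-1 0 0 0 0;-1 0 0 0 0;-1 0 0 0 0"}}

```text
time: 26.7
eef_pos: [0.4181, 0.3513, -0.0317]
orientation: [-0.001, 0.996, -0.09, 0.001]
contact_force: [-0.6, -0.1, 5.2]
width: 0.0388
finger_force: 61.6
```

Request:
{"name": "play_rows", "arguments": {"rows": "-1 0 0 20 0;-1 0 0 35 0;-1 0 0 35 0;-1 19 -44 0 3;-1 19 -44 0 3;-1 19 -44 0 3;-1 19 -44 0 2;-1 19 -44 0 2;-1 20 -44 0 2;-1 20 -45 0 0;-1 0 0 0 0;-1 0 0 -20 0;-1 0 0 -20 0;-1 0 0 0 0;-1 0 0 0 0"}}

```text
time: 28.58
eef_pos: [0.5527, 0.0425, 0.0178]
orientation: [-0.0, 0.999, 0.041, 0.0]
contact_force: [-0.3, 0.1, -1.2]
width: 0.0392
finger_force: 60.8
```

Request:
{"name": "play_rows", "arguments": {"rows": "-1 0 0 -15 0;-1 0 0 -12 0;-1 0 0 -6 0;-1 0 0 -3 0;-1 0 0 -3 0;-1 0 0 -2 0;-1 0 0 -2 0;-1 0 0 0 0"}}

```text
time: 29.58
eef_pos: [0.5528, 0.0417, -0.0238]
orientation: [0.0, 0.999, 0.041, 0.0]
contact_force: [-3.6, -0.6, 14.8]
width: 0.0388
finger_force: 62.9
```

Request:
{"name": "play_rows", "arguments": {"rows": "0.3 0 0 2 0;0.3 0 0 0 0;0.3 0 0 0 0;0.3 0 0 20 0;0.3 0 0 40 0;0.3 0 0 60 0;-1 -10 40 20 0;-1 -10 40 20 0;-1 -10 40 0 0;-1 -10 40 0 0;-1 -10 40 0 0;-1 -5 20 0 0;-1 0 0 0 0"}}

```text
time: 31.2
eef_pos: [0.4971, 0.2627, 0.1361]
orientation: [0.0, 0.999, 0.042, -0.0]
contact_force: [0.1, -1.2, 0.3]
width: -0.0
finger_force: 0.0
```

```bash
python3 - <<'E'
from h import *
s=robot.sense(); print(s["eef_pos"],yaw())
for n in("top","side"):
    im=snap(n,n+"10"); h=cv2.cvtColor(im,cv2.COLOR_BGR2HSV)
    m=((h[...,1]>80)&(h[...,0]>8)&(h[...,0]<32)&(h[...,2]>60)).astype(np.uint8)
    k,l,st,c=cv2.connectedComponentsWithStats(m)
    for i in range(1,k):
        if st[i,4]>2 and st[i,4]<30:
            p=(onplane(n,[c[i]],.043)*1000).round(1)[0,:2]
            if 520<p[0]<620 and -200<p[1]<80: print(n,c[i],st[i,4],p)
im=cv2.imread("pics/top10.png")
print([(P,cells(im,[P])) for P in [(.553,.042,.038),(.559,-.03,.038),(.565,-.101,.038)]][:0])
cv2.imwrite("pics/w10.png",cv2.resize(im[150:320,265:500],(800,579),interpolation=cv2.INTER_CUBIC))
E
```

```text
[0.49709618 0.26266286 0.13609853] 4.8370056472816625
top [365.66666667 224.11111111] 9 [ 563.8 -103.3]
top [333.66666667 226.88888889] 9 [557.  -31.5]
top [301.36363636 229.45454545] 11 [550.7  40.6]
side [324.875 254.125] 8 [552.7  40. ]
side [332. 277.] 9 [557.9 -32.6]
side [340.2 301. ] 10 [ 564.7 -103.7]
[]
```

View pics/w10.png

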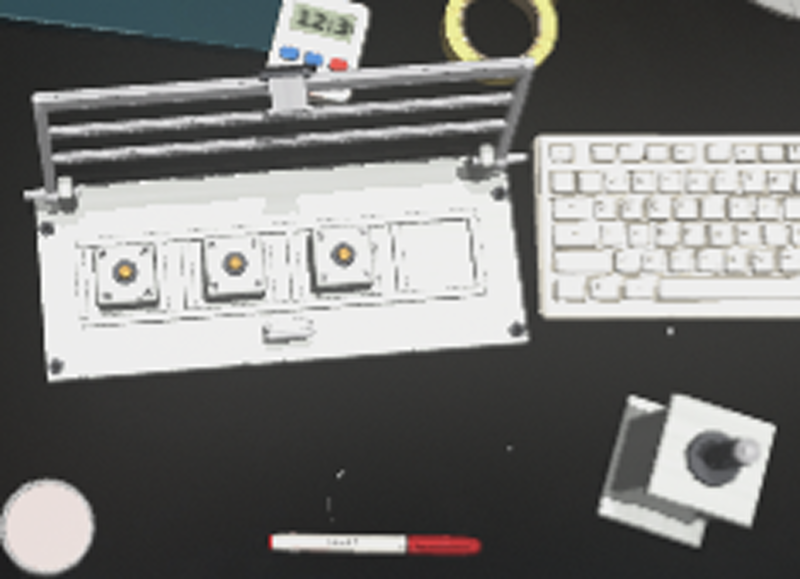

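All three cells are seated. Next is the clamp: one check of the bar position and the punch axis.

```bash
python3 - <<'E'
from h import *
print((onplane("top",[(349.3,171.2)],.140)*1000).round(1))
for n,f in(("top","top10"),("side","side10")):
    im=cv2.imread(f"pics/{f}.png"); u,v=proj(n,[(.426,-.319,.098)])[0].round().astype(int)
    g=cv2.cvtColor(im,cv2.COLOR_BGR2GRAY); s=np.s_[v-13:v+14,u-13:u+14]
    m=((g[s]<130)).astype(np.uint8)*255; c=[x for x in cv2.findContours(m,0,2)[0] if 60<cv2.contourArea(x)<600]
    for x in c:
        w=onplane(n,x.reshape(-1,2)+[u-13,v-13],.098)[:,:2]*1000
        print(n,cv2.minEnclosingCircle(w.astype(np.float32)), cv2.fitEllipse(w.astype(np.float32)))
E
```

```text
[[653.8 -58.6 140. ]]
top ((426.0550537109375, -319.158203125), 17.489835739135742) ((425.7131042480469, -318.07171630859375), (30.61658477783203, 33.256248474121094), 2.5194623470306396)
side ((426.123046875, -317.7446594238281), 18.141891479492188) ((426.3132629394531, -319.6153869628906), (31.382593154907227, 33.11796569824219), 177.61077880859375)
```

Request:
{"name": "play_rows", "arguments": {"rows": "-1 20 -20 15 0;-1 30 -50 0 0;-1 30 -50 0 0;-1 30 -50 0 0;-1 30 -50 0 0;-1 30 -50 0 0;-1 14 -48 0 0;-1 0 0 0 0;-1 0 0 0 0"}}

```text
time: 32.42
eef_pos: [0.6807, -0.0579, 0.1509]
orientation: [-0.0, 0.999, 0.04, -0.001]
contact_force: [-0.6, 0.8, 0.1]
width: -0.0001
finger_force: 0.0
```

The punch axis is at (426,−318.7). Descend behind the bar, then pull forward.

Request:
{"name": "play_rows", "arguments": {"rows": "-1 0 0 -25 0;-1 0 0 -25 0;-1 0 0 -20 0;-1 0 0 0 0;-1 -10 -1 0 0;-1 -10 -1 0 0;-1 -8 -1 0 0;-1 -8 0 0 0;-1 -8 -1 0 0;-1 -8 0 0 0;-1 -8 -1 0 0;-1 -8 -1 0 0;-1 -8 0 0 0;-1 -8 -1 0 0;-1 0 0 0 0"}}

```text
time: 34.3
eef_pos: [0.5968, -0.0634, 0.0813]
orientation: [0.0, 0.999, 0.041, -0.0]
contact_force: [0.1, -0.2, 0.6]
width: 0.0001
finger_force: 0.0
```

Request:
{"name": "play_rows", "arguments": {"rows": "-1 0 0 20 0;-1 -26 -2 0 0;-1 -26 -2 0 0;-1 -26 -1 0 0;-1 0 0 -25 0;-1 0 0 -25 0;-1 0 0 -12 0;-1 0 0 0 0"}}

```text
time: 35.3
eef_pos: [0.5193, -0.0681, 0.0388]
orientation: [-0.0, 0.999, 0.041, -0.001]
contact_force: [0.1, -0.7, -0.2]
width: 0.0005
finger_force: 0.0
```

Request:
{"name": "play_rows", "arguments": {"rows": "-1 0 0 -4 0;-1 0 0 -4 0;-1 0 0 -2 0;-1 0 0 0 0"}}

```text
time: 35.8
eef_pos: [0.5196, -0.0683, 0.0293]
orientation: [0.0, 0.999, 0.041, 0.0]
contact_force: [-0.6, 1.0, -0.8]
width: -0.0001
finger_force: 0.0
```

Request:
{"name": "play_rows", "arguments": {"rows": "-1 0 0 -2 0;-1 0 0 0 0"}}

```text
time: 36.05
eef_pos: [0.5195, -0.0683, 0.0273]
orientation: [0.0, 0.999, 0.041, -0.0]
contact_force: [0.5, 0.5, 0.4]
width: 0.0001
finger_force: 0.0
```

Request:
{"name": "play_rows", "arguments": {"rows": "-1 0 0 -2 0;-1 0 0 -1 0;-1 0 0 0 0"}}

```text
time: 36.42
eef_pos: [0.5194, -0.0683, 0.0248]
orientation: [0.0, 0.999, 0.041, -0.0]
contact_force: [-1.7, -0.2, 7.0]
width: -0.0004
finger_force: 3.1
```

Request:
{"name": "play_rows", "arguments": {"rows": "-1 0 0 -2 0;-1 0 0 -1 0;-1 0 0 0 0"}}

```text
time: 36.8
eef_pos: [0.5198, -0.0683, 0.0212]
orientation: [-0.0, 0.999, 0.041, 0.0]
contact_force: [-0.2, 0.1, -0.1]
width: -0.0002
finger_force: 0.0
```

Request:
{"name": "play_rows", "arguments": {"rows": "-1 0 0 -2 0;-1 0 0 -1 0;-1 0 0 0 0"}}

```text
time: 37.17
eef_pos: [0.5195, -0.0682, 0.0181]
orientation: [-0.0, 0.999, 0.041, -0.0]
contact_force: [-0.2, 0.0, 1.0]
width: 0.0005
finger_force: 0.0
```

Request:
{"name": "play_rows", "arguments": {"rows": "-1 0 0 -2 0;-1 0 0 -1 0;-1 0 0 0 0"}}

```text
time: 37.55
eef_pos: [0.5195, -0.0682, 0.0152]
orientation: [-0.0, 0.999, 0.041, -0.0]
contact_force: [-1.0, -0.1, -0.0]
width: -0.0003
finger_force: 0.0
```

Request:
{"name": "play_rows", "arguments": {"rows": "-1 0 0 -2 0;-1 0 0 -1 0;-1 0 0 0 0"}}

```text
time: 37.92
eef_pos: [0.5198, -0.0683, 0.0139]
orientation: [0.0, 0.999, 0.041, 0.0]
contact_force: [-3.3, 1.1, 16.9]
width: 0.0003
finger_force: 8.2
```

The pad is at its clipped height (true 53 mm) and firm. Now the punch.

Request:
{"name": "play_rows", "arguments": {"rows": "-1 0 0 30 0;-1 0 0 50 0;1 0 0 50 0;1 -15 -42 0 0;1 -15 -42 0 0;1 -16 -42 0 0;1 -16 -42 0 0;1 -16 -42 0 0;1 -16 -41 0 0;1 0 0 0 0;1 0 0 0 0"}}

```text
time: 39.3
eef_pos: [0.4257, -0.3186, 0.1422]
orientation: [-0.0, 0.999, 0.041, 0.0]
contact_force: [0.1, 1.3, -0.1]
width: 0.0855
finger_force: 0.0
```

```bash
python3 - <<'E'
from h import *
s=robot.sense(); P=s["eef_pos"]; print(P,yaw())
pair("11",[.426,-.319,.13],60)
E
```

```text
[ 0.42568368 -0.3186225   0.14220727] 4.693293760381079
side crop origin 254 321 scale 5.0
top crop origin 441 223 scale 5.0
```

View pics/w11.png

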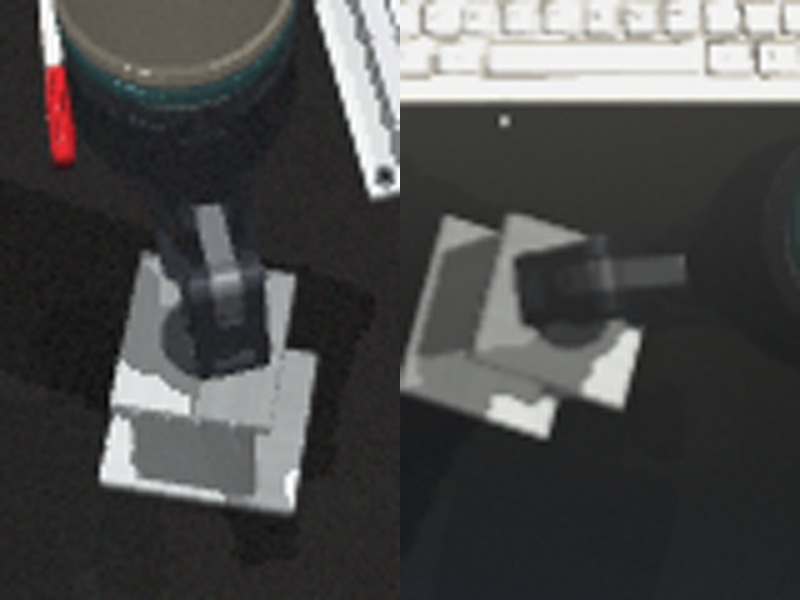

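The flange and fingers are close; I'll check where the near finger should appear numerically.

```bash
python3 - <<'E'
from h import *
for P in [(.4298,-.3686,.194),(.4298,-.3686,.214),(.426,-.3187,.098),(.426,-.3187,.15)]:
    for n,o in(("side",(254,321)),("top",(441,223))):
        print(P,n,((proj(n,[P])[0]-o)*5).round())
E
```

```text
(0.4298, -0.3686, 0.194) side [222. 359.]
(0.4298, -0.3686, 0.194) top [396. 274.]
(0.4298, -0.3686, 0.214) side [221. 337.]
(0.4298, -0.3686, 0.214) top [422. 269.]
(0.426, -0.3187, 0.098) side [200. 331.]
(0.426, -0.3187, 0.098) top [167. 306.]
(0.426, -0.3187, 0.15) side [196. 278.]
(0.426, -0.3187, 0.15) top [216. 295.]
```

The fingers sit about 3–4 mm towards +x of the reported pose, so I'll shift −3 mm and descend.

Request:
{"name": "play_rows", "arguments": {"rows": "1 -3 0 0 0;1 0 0 -25 0;1 0 0 -25 0;1 0 0 -15 0;1 0 0 -9 0;1 0 0 -5 0;1 0 0 0 0;1 0 0 0 0"}}

```text
time: 40.4
eef_pos: [0.4229, -0.3195, 0.0638]
orientation: [0.0, 0.999, 0.041, 0.0]
contact_force: [0.5, -1.2, 0.5]
width: 0.0851
finger_force: 0.0
```

Request:
{"name": "play_rows", "arguments": {"rows": "-1 0 0 0 0;-1 0 0 0 0;-1 0 0 0 0;-1 0 0 0 0;-1 0 0 0 0;-1 0 0 0 0;-1 0 0 0 0"}}

```text
time: 41.28
eef_pos: [0.4226, -0.3192, 0.0634]
orientation: [-0.0, 0.999, 0.041, 0.0]
contact_force: [-0.4, 0.5, 3.8]
width: 0.0144
finger_force: 58.4
```

Request:
{"name": "play_rows", "arguments": {"rows": "-1 0 0 10 0;-1 0 0 20 0;-1 0 0 20 0;-1 0 0 25 0;-1 0 0 25 0;-1 0 0 5 0;-1 0 0 0 0;-1 0 0 0 0"}}

```text
time: 42.28
eef_pos: [0.4218, -0.3188, 0.1672]
orientation: [-0.001, 0.999, 0.041, -0.001]
contact_force: [-0.1, -0.2, -2.0]
width: 0.0146
finger_force: 58.5
```

Request:
{"name": "play_rows", "arguments": {"rows": "-1 23 36 0 0;-1 23 36 0 0;-1 23 36 0 0;-1 23 36 0 0;-1 23 36 0 0;-1 24 35 0 0;-1 0 0 -25 0;-1 0 0 -20 0;-1 0 0 -12 0;-1 0 0 0 0;-1 0 0 0 0"}}

```text
time: 43.65
eef_pos: [0.5621, -0.1044, 0.1118]
orientation: [0.0, 0.999, 0.041, 0.001]
contact_force: [0.0, -0.2, -2.7]
width: 0.0144
finger_force: 58.8
```

```bash
python3 - <<'E'
from h import *
s=robot.sense(); P=s["eef_pos"]; print(P,yaw(),s["contact_force"])
pair("12",P+[.0034,.0005,-.04],30)
E
```

```text
[ 0.56206671 -0.10437703  0.11178863] 4.677090162500511 [ 0.01240134 -0.17817957 -2.68067199]
side crop origin 321 265 scale 10.0
top crop origin 348 191 scale 10.0
```

View pics/w12.png

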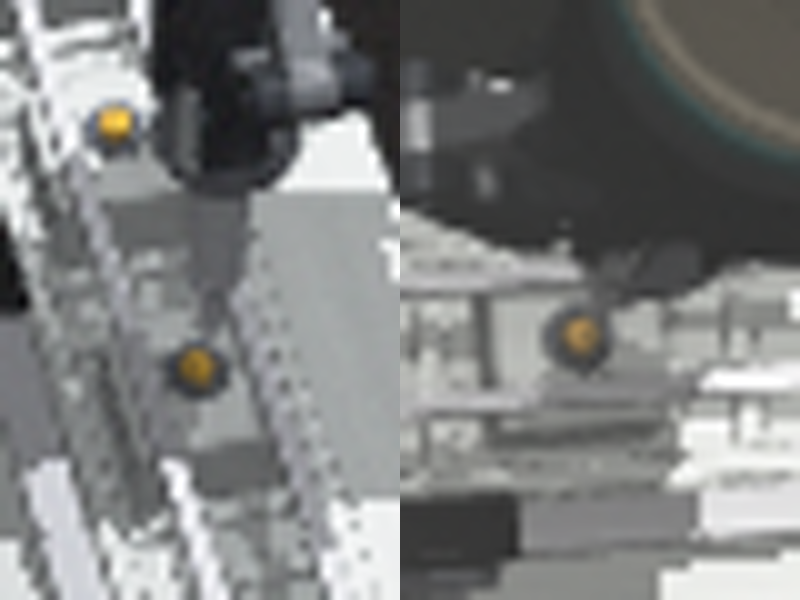

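The side view shows the tip end at about (342.2,298.8) and the pin at (340.7,301.8). In the top view the tip is at about (367.5,221). I'll compute the offset.

```bash
python3 - <<'E'
from h import *
for n,t,f in(("side",(342.2,298.8),"side12"),("top",(367.5,220.7),"top12")):
    im=cv2.imread(f"pics/{f}.png");h=cv2.cvtColor(im,cv2.COLOR_BGR2HSV)
    m=((h[...,1]>80)&(h[...,0]>8)&(h[...,0]<32)&(h[...,2]>60)).astype(np.uint8)
    k,l,st,c=cv2.connectedComponentsWithStats(m)
    for i in range(1,k):
        if 2<st[i,4]<40:
            p=(onplane(n,[c[i]],.043)*1000).round(1)[0,:2]
            if 540<p[0]<580 and -200<p[1]<80: print(n,"pin",c[i].round(1),p)
    print(n,"tip",[(z,(onplane(n,[t],z)*1000).round(1)[0,:2]) for z in(.055,.06,.065)])
E
```

```text
side pin [324.9 254.1] [552.7  40. ]
side pin [332. 277.] [557.9 -32.6]
side pin [340.4 301.3] [ 565.  -104.6]
side tip [(0.055, array([ 568.5, -105.6])), (0.06, array([ 567.7, -108.6])), (0.065, array([ 566.8, -111.6]))]
top pin [365.5 224. ] [ 564.1 -102.9]
top pin [333.7 226.7] [557.5 -31.6]
top pin [301.4 229.5] [550.7  40.6]
top tip [(0.055, array([ 568.9, -105.9])), (0.06, array([ 567.8, -105.2])), (0.065, array([ 566.6, -104.5]))]
```

Request:
{"name": "play_rows", "arguments": {"rows": "-1 -2.5 1.5 0 0;-1 0 0 -8 0;-1 0 0 -5 0;-1 0 0 -3 0;-1 0 0 0 0"}}

```text
time: 44.38
eef_pos: [0.5589, -0.1027, 0.095]
orientation: [-0.0, 0.999, 0.041, -0.0]
contact_force: [-0.2, -0.6, -1.5]
width: 0.0144
finger_force: 58.8
```

Request:
{"name": "play_rows", "arguments": {"rows": "-1 0 0 -3 0;-1 0 0 -2 0;-1 0 0 0 0"}}

```text
time: 44.75
eef_pos: [0.5594, -0.1028, 0.0907]
orientation: [0.0, 0.999, 0.041, 0.0]
contact_force: [-1.0, 0.2, 2.8]
width: 0.0145
finger_force: 58.9
```

Contact at the pin-head height. Press on.

Request:
{"name": "play_rows", "arguments": {"rows": "-1 0 0 -2 0;-1 0 0 -2 0;-1 0 0 -1 0;-1 0 0 0 0"}}

```text
time: 45.25
eef_pos: [0.5592, -0.1027, 0.0852]
orientation: [-0.0, 0.999, 0.041, 0.0]
contact_force: [-0.1, 0.7, 3.3]
width: 0.0143
finger_force: 59.1
```

Request:
{"name": "play_rows", "arguments": {"rows": "-1 0 0 -2 0;-1 0 0 0 0"}}

```text
time: 45.5
eef_pos: [0.5592, -0.1027, 0.0833]
orientation: [-0.0, 0.999, 0.041, 0.0]
contact_force: [-0.3, 0.1, 5.2]
width: 0.0146
finger_force: 59.1
```

Request:
{"name": "play_rows", "arguments": {"rows": "-1 0 0 -2 0;-1 0 0 0 0"}}

```text
time: 45.75
eef_pos: [0.5592, -0.1027, 0.0813]
orientation: [-0.0, 0.999, 0.041, 0.0]
contact_force: [-0.3, -0.3, 4.1]
width: 0.0144
finger_force: 59.1
```

Request:
{"name": "play_rows", "arguments": {"rows": "-1 0 0 -2 0;-1 0 0 0 0"}}

```text
time: 46.0
eef_pos: [0.5592, -0.1027, 0.0794]
orientation: [0.0, 0.999, 0.041, 0.0]
contact_force: [-0.8, 0.6, 5.1]
width: 0.0142
finger_force: 59.2
```

Request:
{"name": "play_rows", "arguments": {"rows": "-1 0 0 -2 0;-1 0 0 0 0"}}

```text
time: 46.25
eef_pos: [0.5593, -0.1028, 0.0775]
orientation: [0.0, 0.999, 0.041, 0.0]
contact_force: [-0.9, 0.2, 6.4]
width: 0.0143
finger_force: 59.4
```

The punch tripped at some point. Lift off and check the pin: its brass blob should appear about 1 px lower in the side view.

Request:
{"name": "play_rows", "arguments": {"rows": "-1 0 0 20 0;-1 0 0 25 0;-1 0 30 25 0;-1 0 30 10 0;-1 0 0 0 0;-1 0 0 0 0"}}

```text
time: 47.0
eef_pos: [0.5582, -0.0436, 0.1564]
orientation: [0.0, 0.999, 0.041, -0.001]
contact_force: [0.1, -0.2, -3.0]
width: 0.0147
finger_force: 59.5
```

```bash
cat >> h.py <<'E'
def pins(im,n):
    h=cv2.cvtColor(im,cv2.COLOR_BGR2HSV); w=np.clip(h[...,1].astype(float)-70,0,None)*((h[...,0]>8)&(h[...,0]<32)&(h[...,2]>60))
    for P in[(.5517,.0405,.041),(.5577,-.032,.041),(.5645,-.1035,.041)]:
        u,v=proj(n,[P])[0].round().astype(int); s=w[v-5:v+6,u-5:u+6]; y,x=np.mgrid[v-5:v+6,u-5:u+6]
        print(n,[round((s*x).sum()/max(s.sum(),1),2),round((s*y).sum()/max(s.sum(),1),2)],s.sum().round(),(s>0).sum(),proj(n,[(P[0],P[1],.043),(P[0],P[1],.039)]).round(2).tolist())
E
python3 - <<'E'
from h import *
s=robot.sense(); print(s["eef_pos"])
for f in("side10","side12","top10","top12"): print(f); pins(cv2.imread(f"pics/{f}.png"),f[:-2])
print("now"); pins(snap("side","side13"),"side"); pins(snap("top","top13"),"top")
E
```

```text
[ 0.55824454 -0.04362891  0.15637728]
side10
side [np.float64(324.69), np.float64(254.34)] 508.0 9 [[324.45, 254.03], [324.42, 254.96]]
side [np.float64(332.08), np.float64(276.97)] 756.0 9 [[331.88, 276.83], [331.83, 277.74]]
side [np.float64(340.2), np.float64(301.11)] 773.0 11 [[340.12, 300.93], [340.04, 301.81]]
side12
side [np.float64(324.69), np.float64(254.32)] 495.0 9 [[324.45, 254.03], [324.42, 254.96]]
side [np.float64(332.07), np.float64(276.99)] 761.0 9 [[331.88, 276.83], [331.83, 277.74]]
side [np.float64(340.24), np.float64(301.19)] 713.0 11 [[340.12, 300.93], [340.04, 301.81]]
top10
top [np.float64(301.22), np.float64(229.33)] 486.0 12 [[301.39, 229.03], [301.41, 229.39]]
top [np.float64(333.63), np.float64(226.91)] 402.0 10 [[333.89, 226.59], [333.79, 226.97]]
top [np.float64(365.62), np.float64(224.03)] 399.0 9 [[365.75, 223.82], [365.52, 224.2]]
top12
top [np.float64(301.22), np.float64(229.34)] 439.0 12 [[301.39, 229.03], [301.41, 229.39]]
top [np.float64(333.61), np.float64(226.91)] 388.0 11 [[333.89, 226.59], [333.79, 226.97]]
top [np.float64(365.53), np.float64(223.98)] 320.0 8 [[365.75, 223.82], [365.52, 224.2]]
now
side [np.float64(324.69), np.float64(254.32)] 506.0 9 [[324.45, 254.03], [324.42, 254.96]]
side [np.float64(332.07), np.float64(276.98)] 761.0 9 [[331.88, 276.83], [331.83, 277.74]]
side [np.float64(340.21), np.float64(301.52)] 455.0 6 [[340.12, 300.93], [340.04, 301.81]]
top [np.float64(301.24), np.float64(229.37)] 479.0 12 [[301.39, 229.03], [301.41, 229.39]]
top [np.float64(333.62), np.float64(226.93)] 388.0 10 [[333.89, 226.59], [333.79, 226.97]]
top [np.float64(0.0), np.float64(0.0)] 0.0 0 [[365.75, 223.82], [365.52, 224.2]]
```

Pin A is home: its blob shrank and dropped. Next is B.

Request:
{"name": "play_rows", "arguments": {"rows": "-1 -6 12.5 0 0;-1 0 0 -20 0;-1 0 0 -20 0;-1 0 0 -12 0;-1 0 0 -6 0;-1 0 0 0 0;-1 0 0 -3 0;-1 0 0 -3 0;-1 0 0 0 0"}}

```text
time: 48.22
eef_pos: [0.5535, -0.0302, 0.0936]
orientation: [0.0, 0.999, 0.041, 0.0]
contact_force: [-0.1, -0.1, -0.5]
width: 0.0145
finger_force: 59.5
```

Request:
{"name": "play_rows", "arguments": {"rows": "-1 0 0 -2 0;-1 0 0 -2 0;-1 0 0 0 0"}}

```text
time: 48.6
eef_pos: [0.5534, -0.0302, 0.0895]
orientation: [0.0, 0.999, 0.041, 0.0]
contact_force: [-0.0, -0.2, 3.9]
width: 0.0143
finger_force: 59.6
```

Request:
{"name": "play_rows", "arguments": {"rows": "-1 0 0 -2 0;-1 0 0 -1 0;-1 0 0 0 0"}}

```text
time: 48.98
eef_pos: [0.5532, -0.0302, 0.0862]
orientation: [-0.0, 0.999, 0.041, 0.0]
contact_force: [0.7, 0.5, 1.8]
width: 0.0145
finger_force: 59.5
```

Request:
{"name": "play_rows", "arguments": {"rows": "-1 0 0 -2 0;-1 0 0 -1 0;-1 0 0 0 0"}}

```text
time: 49.35
eef_pos: [0.5533, -0.0302, 0.0834]
orientation: [-0.0, 0.999, 0.041, 0.0]
contact_force: [-0.0, 0.3, 3.8]
width: 0.0144
finger_force: 59.7
```

Request:
{"name": "play_rows", "arguments": {"rows": "-1 0 0 -2 0;-1 0 0 0 0"}}

```text
time: 49.6
eef_pos: [0.5532, -0.0302, 0.0814]
orientation: [-0.0, 0.999, 0.041, 0.0]
contact_force: [-0.5, -0.0, 4.4]
width: 0.0143
finger_force: 59.8
```

Request:
{"name": "play_rows", "arguments": {"rows": "-1 0 0 -2 0;-1 0 0 -1 0;-1 0 0 0 0"}}

```text
time: 49.98
eef_pos: [0.5533, -0.0303, 0.0785]
orientation: [0.0, 0.999, 0.041, 0.0]
contact_force: [0.3, 0.5, 5.7]
width: 0.0145
finger_force: 59.9
```

Request:
{"name": "play_rows", "arguments": {"rows": "-1 0 0 20 0;-1 0 0 25 0;-1 0 30 25 0;-1 0 30 10 0;-1 0 0 0 0;-1 0 0 0 0"}}

```text
time: 50.72
eef_pos: [0.5519, 0.0287, 0.1572]
orientation: [0.001, 0.999, 0.041, -0.001]
contact_force: [-0.2, -0.2, -2.1]
width: 0.0143
finger_force: 59.8
```

```bash
python3 - <<'E'
from h import *
s=robot.sense(); print(s["eef_pos"])
pins(snap("side","side14"),"side"); pins(snap("top","top14"),"top")
E
```

```text
[0.55187882 0.02873299 0.15720918]
side [np.float64(324.49), np.float64(254.38)] 549.0 11 [[324.45, 254.03], [324.42, 254.96]]
side [np.float64(332.04), np.float64(277.43)] 421.0 6 [[331.88, 276.83], [331.83, 277.74]]
side [np.float64(340.21), np.float64(301.53)] 455.0 6 [[340.12, 300.93], [340.04, 301.81]]
top [np.float64(0.0), np.float64(0.0)] 0.0 0 [[301.39, 229.03], [301.41, 229.39]]
top [np.float64(0.0), np.float64(0.0)] 0.0 0 [[333.89, 226.59], [333.79, 226.97]]
top [np.float64(0.0), np.float64(0.0)] 0.0 0 [[365.75, 223.82], [365.52, 224.2]]
```

B shows the same home signature. Now C.

Request:
{"name": "play_rows", "arguments": {"rows": "-1 -5 13 0 0;-1 0 0 -20 0;-1 0 0 -20 0;-1 0 0 -12 0;-1 0 0 -6 0;-1 0 0 0 0;-1 0 0 -3 0;-1 0 0 -3 0;-1 0 0 0 0"}}

```text
time: 51.95
eef_pos: [0.5484, 0.0428, 0.0945]
orientation: [-0.0, 0.999, 0.041, 0.0]
contact_force: [0.7, -0.2, -1.5]
width: 0.0143
finger_force: 59.8
```

Request:
{"name": "play_rows", "arguments": {"rows": "-1 0 0 -2 0;-1 0 0 -2 0;-1 0 0 0 0"}}

```text
time: 52.32
eef_pos: [0.5484, 0.0428, 0.0906]
orientation: [-0.0, 0.999, 0.041, 0.0]
contact_force: [-0.1, 0.3, 2.7]
width: 0.0148
finger_force: 59.8
```

Request:
{"name": "play_rows", "arguments": {"rows": "-1 0 0 -2 0;-1 0 0 -1 0;-1 0 0 -2 0;-1 0 0 0 0"}}

```text
time: 52.82
eef_pos: [0.5482, 0.0428, 0.0852]
orientation: [-0.0, 0.999, 0.041, 0.0]
contact_force: [-0.4, 0.0, 3.9]
width: 0.0145
finger_force: 59.9
```

Request:
{"name": "play_rows", "arguments": {"rows": "-1 0 0 -2 0;-1 0 0 -2 0;-1 0 0 -2 0;-1 0 0 0 0"}}

```text
time: 53.32
eef_pos: [0.5483, 0.0428, 0.0794]
orientation: [-0.0, 0.999, 0.041, 0.0]
contact_force: [-0.2, -0.2, 5.3]
width: 0.0146
finger_force: 60.1
```

Request:
{"name": "play_rows", "arguments": {"rows": "-1 0 0 20 0;-1 0 0 25 0;-1 0 -30 25 0;-1 0 -30 10 0;-1 0 0 0 0;-1 0 0 0 0"}}

```text
time: 54.08
eef_pos: [0.5471, -0.0168, 0.1584]
orientation: [-0.0, 0.999, 0.041, -0.001]
contact_force: [-0.8, -0.2, -2.4]
width: 0.0144
finger_force: 60.0
```

```bash
python3 - <<'E'
from h import *
s=robot.sense(); print(s["eef_pos"])
pins(snap("side","side15"),"side"); pins(snap("top","top15"),"top")
E
```

```text
[ 0.5471224  -0.01684307  0.15838593]
side [np.float64(324.58), np.float64(254.69)] 276.0 5 [[324.45, 254.03], [324.42, 254.96]]
side [np.float64(332.02), np.float64(277.45)] 384.0 6 [[331.88, 276.83], [331.83, 277.74]]
side [np.float64(340.22), np.float64(301.52)] 452.0 6 [[340.12, 300.93], [340.04, 301.81]]
top [np.float64(301.35), np.float64(229.53)] 293.0 9 [[301.39, 229.03], [301.41, 229.39]]
top [np.float64(333.54), np.float64(226.94)] 333.0 8 [[333.89, 226.59], [333.79, 226.97]]
top [np.float64(0.0), np.float64(0.0)] 0.0 0 [[365.75, 223.82], [365.52, 224.2]]
```

All three pins are home. Return the punch to its rest.

Request:
{"name": "play_rows", "arguments": {"rows": "-1 0 0 10 0;-1 -17 -43 0 0;-1 -18 -43 0 0;-1 -18 -43 0 0;-1 -18 -43 0 0;-1 -18 -43 0 0;-1 -18 -43 0 0;-1 -17 -44 0 0;-1 0 0 0 0;-1 0 0 0 0"}}

```text
time: 55.42
eef_pos: [0.4247, -0.3185, 0.1696]
orientation: [-0.0, 0.999, 0.041, 0.0]
contact_force: [0.8, 0.9, -2.4]
width: 0.0144
finger_force: 59.9
```

Request:
{"name": "play_rows", "arguments": {"rows": "-1 -2 -0.5 0 0;-1 0 0 -10 0;-1 0 0 -10 0;-1 0 0 -10 0;-1 0 0 -10 0;-1 0 0 0 0"}}

```text
time: 56.18
eef_pos: [0.4214, -0.3193, 0.1282]
orientation: [-0.001, 0.999, 0.041, -0.001]
contact_force: [-0.5, 0.0, -2.3]
width: 0.0143
finger_force: 59.9
```

Request:
{"name": "play_rows", "arguments": {"rows": "-1 0 0 -10 0;-1 0 0 -10 0;-1 0 0 -10 0;-1 0 0 0 0"}}

```text
time: 56.68
eef_pos: [0.4214, -0.3193, 0.0983]
orientation: [-0.001, 0.999, 0.041, -0.001]
contact_force: [-0.3, -0.3, -2.6]
width: 0.0146
finger_force: 59.9
```

Request:
{"name": "play_rows", "arguments": {"rows": "-1 0 0 -10 0;-1 0 0 -10 0;-1 0 0 -10 0;-1 0 0 0 0"}}

```text
time: 57.18
eef_pos: [0.4214, -0.3193, 0.0683]
orientation: [-0.001, 0.999, 0.041, -0.001]
contact_force: [0.5, -0.3, -2.3]
width: 0.0147
finger_force: 59.9
```

Request:
{"name": "play_rows", "arguments": {"rows": "-1 1 0 -3 0;-1 0 0 -1.5 0;-1 0 0 0 0"}}

```text
time: 57.55
eef_pos: [0.4231, -0.3198, 0.0649]
orientation: [0.0, 0.999, 0.041, 0.0]
contact_force: [0.2, 0.1, -3.0]
width: 0.0144
finger_force: 59.9
```

Request:
{"name": "play_rows", "arguments": {"rows": "0.3 0 0 0 0;0.3 0 0 0 0;0.3 0 0 0 0;0.8 0 0 0 0;0.8 0 0 0 0;0.8 0 0 20 0;0.8 0 0 30 0;0.8 0 0 50 0;0.8 0 0 40 0;0.8 0 50 0 0;0.8 0 50 0 0;0.8 0 50 0 0;0.8 0 50 0 0;0.8 0 0 0 0;0.8 0 0 0 0"}}

```text
time: 59.42
eef_pos: [0.4231, -0.1203, 0.2049]
orientation: [0.0, 0.999, 0.041, 0.0]
contact_force: [0.6, -0.3, 1.3]
width: 0.0771
finger_force: 0.0
```

```bash
python3 - <<'E'
from h import *
s=robot.sense(); print(s["eef_pos"],s["width"])
a=snap("side","side16"); b=snap("top","top16"); pins(a,"side"); pins(b,"top")
W=np.zeros((600,800,3),np.uint8)
u,v=proj("side",[(.426,-.319,.1)])[0].round().astype(int); W[:400,:400]=cv2.resize(a[v-40:v+40,u-40:u+40],(400,400))
u,v=proj("top",[(.426,-.319,.1)])[0].round().astype(int); W[:400,400:]=cv2.resize(b[v-40:v+40,u-40:u+40],(400,400))
W[400:,:400]=cv2.resize(a[230:330,270:470],(400,200)); W[400:,400:]=cv2.resize(b[190:290,260:460],(400,200))
cv2.imwrite("pics/w16.png",W)
E
```

```text
[ 0.42314962 -0.12027321  0.20493806] 0.0771293495162801
side [np.float64(324.56), np.float64(254.68)] 313.0 5 [[324.45, 254.03], [324.42, 254.96]]
side [np.float64(332.05), np.float64(277.43)] 418.0 6 [[331.88, 276.83], [331.83, 277.74]]
side [np.float64(340.22), np.float64(301.53)] 445.0 6 [[340.12, 300.93], [340.04, 301.81]]
top [np.float64(301.21), np.float64(229.52)] 279.0 8 [[301.39, 229.03], [301.41, 229.39]]
top [np.float64(333.55), np.float64(226.94)] 298.0 8 [[333.89, 226.59], [333.79, 226.97]]
top [np.float64(365.4), np.float64(224.22)] 291.0 9 [[365.75, 223.82], [365.52, 224.2]]
```

View pics/w16.png

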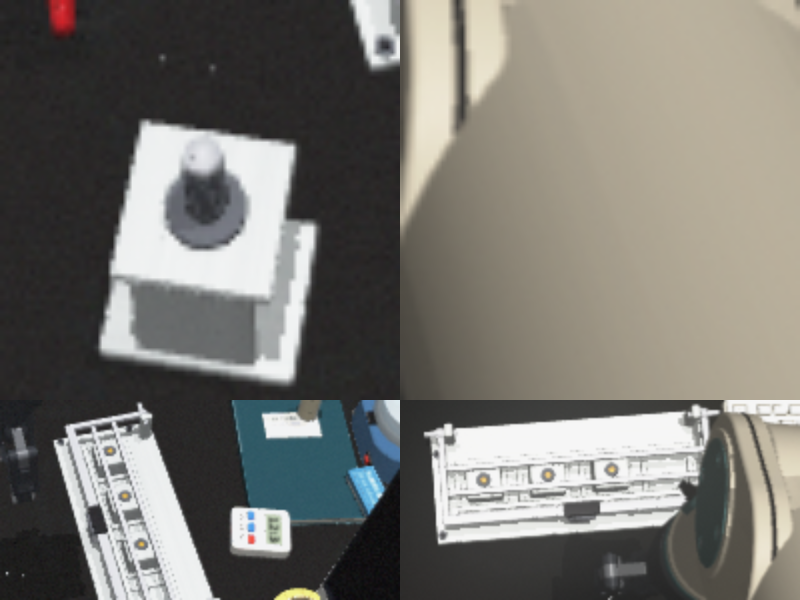

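The punch hangs upright in its hole, the clamp is down over all three cells and every pin is home. Handing in.

```bash
python3 -c "
from plant import robot
print(robot.finish_job())"
```

```text
the job is handed in; nothing more can be done
None
```

I handed the job in with three cells clamped, their pins driven home and the punch hanging back upright in its rest; the final pictures looked right, but no verdict came back.

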